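# Turn coated test tiles over the ramp, load the tray and ratchet it up to notch four

## Robot

A 6-joint arm with a two-finger parallel gripper is mounted at the origin on the work surface. World frame = base frame: x ahead of the robot, y to its left, z up, the work surface at z = 0. Lengths are in m, angles in rad, forces in N, time in s.
With the tool pointing down it reaches from about 0.375 to 0.9 m from the base axis. Payload 3.1 kg.
Tool frame: the origin (TCP) lies at the centre of the arm's flange, where the gripper is bolted on; the fingertips stand robot.tip_extent ahead of it and the grasp point (between the pads) lies 164 mm ahead of it (robot.tip_extent is the distance from the TCP to the fingertips, in m); z points along the fingers, y is the line along which they close (so a half turn about z gives the same grasp; the last joint's range is limited). The gripper opens to 87 mm and grips with 3 to 60 N. Pads are 19 mm wide; open, the fingers measure 117 mm over their backs; the gripper's body (75 mm by 190 mm) begins 51 mm behind the grasp point.
Start: joints at [-1.393, 0.527, 1.433, -0, 1.181, -0.178], TCP at [0.218, -0.586, 0.405] pointing down, gripper open.
Joint ranges: [-3.08, 3.08], [-0.75, 2.2], [0.22, 2.44], [-1.43, 4.57], [0, 2.65], [-2.85, 2.85]. Speed limits (rad/s): [2.79, 2.79, 3.14, 3.14, 3.14, 3.14].

## Interface

Orientations are given as a unit quaternion [x, y, z, w].
In Python, from rig import get_obs, camera, hand_in, cut_out, robot gives the robot as it stands.
- The arm moves only by the tool step_arm, never from a script. Its argument "rows" is a list of rows, each a list of 6 numbers: the shift along the world's x, y, z in m, then the turn, a rotation vector about the world's x, y, z in degrees. A call has 1 to 12 rows; each row shifts and turns the commanded pose from where the row before left it; what a row does not reach is not made up. A row lasts 1/8 s, in which the tool goes at most 62.5 mm and 10.7 degrees, less where a joint would pass 70% of its speed; a pose out of reach is approached as far as the arm can. A call is refused whole if a number of a shift passes 0.0625 or a number of a turn 10.7, either way. A call with a gripper value outside its range is refused whole. "jaw" is the finger opening in m, from 0 to 0.087, set as the call begins (left out, the last holds). The fingers move at their own pace and stop on an object; "squeeze" is the grip in N (left out, the last holds). Time passes only in rows, so rows that do not move let the fingers close. It gives the time, the measured TCP pose, the force, the opening and the grip force at its end, in the units of the state.
- get_obs(): the state, without advancing time (a new reading comes with each control period).
- camera(name): name is "scene" or "top"; returns a dict with "pixels" (400x640x3 uint8, blue, green, red), "depth" (400x640 float32, m along the optical axis (not along the pixel's ray), 0 where there is no reading), "fov_y" (degrees; the focal length in pixels is half the picture's height over the tangent of half this angle, whatever the lens; pixels are square), "cx", "cy" (the principal point, pixels), "k1" (the pictures are not rectified: a ray, as slopes to the right and down, at radius r is drawn at 1 + k1 r^2 times it, then the intrinsics apply), "extrinsics" (4x4, takes a point from camera to world coordinates). Camera axes: x right, y up, looking along -z (the intrinsics and any distortion apply to the point x, -y, -z); pixel columns grow to the right and rows downward; lengths in m; the calibration is good to about 2 mm. A picture is of the moment at which its call begins.
- hand_in(): hands the job in; it is judged then, once.
Trained networks look in the newest picture that a camera, given by its name, has taken for a name from the list of things; names that differ only in an ending like _2 or _b are one class to them, and where a whole thing is asked for, a point or a joint stands for the part that bears it (a point fixed in the world has none). Each returns a list of dicts, best first, with "confidence" (0 to 1); they miss things now and then, are a little off and sometimes report something else, mostly with a low value. They report only what shows in the picture. A call takes as long as a camera call. They do not tell look-alikes from the thing itself.
- cut_out(label, camera): "region" (400x640 bool, what is visible of it) and "extent" ([centre column, centre row, width, height] in pixels, round what is visible of it).
The state is a dict: "time": time; "q": joint angles; "joint_velocities": joint speeds; "joint_torque": joint torques, N m; "position": TCP position; "tool_rot": TCP orientation; "ft_force": force on the tool from outside, world axes, zero at the start; "moment": the same for the moment, N m; "grip_width": finger opening in m; "grip_force": force on a finger pad.
Only numpy, scipy, OpenCV 4.12 (cv2) and the standard library are available. Lean on these libraries where they do the work, as an engineer would, in place of code of your own. Each camera call takes 0.05 s, during which the arm holds its last target. There are 200 camera calls.

## Task

Turn over every white test tile from the blue mat by dropping it across the top edge of the yellow turning ramp, never by turning it on edge in the gripper, and lay all of them flat, black side up and not overlapping, in the tray of the ratchet lift. When all are loaded, pull the tray up by its red handle to the fourth notch (the green mark on the scale), no further, and let go. Leave the other things on the bench where they are.

Things in the scene. Friction and masses are not known exactly. Their poses are not given: they have to be found in the camera images.
- tile_a: Coated test tile, a slab 56 x 40 x 8 mm (x, y, z), 44 g: one broad face white, the other (coated) black. Origin at the slab's centre; +z is the normal of the WHITE face, x runs along the 56 mm. Starts white face up on the blue mat. Three or four tiles are present; absent ones read None
- tile_b: Coated test tile, a slab 56 x 40 x 8 mm (x, y, z), 44 g: one broad face white, the other (coated) black. Origin at the slab's centre; +z is the normal of the WHITE face, x runs along the 56 mm. Starts white face up on the blue mat. Three or four tiles are present; absent ones read None
- tile_c: Coated test tile, a slab 56 x 40 x 8 mm (x, y, z), 44 g: one broad face white, the other (coated) black. Origin at the slab's centre; +z is the normal of the WHITE face, x runs along the 56 mm. Starts white face up on the blue mat. Three or four tiles are present; absent ones read None
- tile_d: Coated test tile, a slab 56 x 40 x 8 mm (x, y, z), 44 g: one broad face white, the other (coated) black. Origin at the slab's centre; +z is the normal of the WHITE face, x runs along the 56 mm. Starts white face up on the blue mat. Three or four tiles are present; absent ones read None
- tile_mat: Thin blue mat, 200 x 220 x 3 mm, fixed, on which the tiles wait. Origin at the centre of its underside
- ramp_crest (a point): Turning ramp, fixed: middle of its crest, the sharp top edge of a sloping yellow board (6 mm thick, 110 mm wide), 65 mm above the bench. The crest runs along y. The board slopes down towards -x at 43 degrees, its foot 70 mm away; underneath it is open, so the crest overhangs. Cheeks 36 mm high stand 62 mm to each side, 20 to 70 mm behind the crest
- ramp_drop (a point): Point 19 mm along +x from ramp_crest and 28 mm above it, same axes: centre of a tile for release, level, its 56 mm length along x. Its -x end (9 mm) then catches the crest, it swings down and lands turned over, its centre usually 20 to 60 mm from the crest. 4 mm either way in x is harmless; held far back it slides down the board unturned, far out it drops unturned
- ramp_bed (a point): Middle of the ramp's tan cork landing bed, same axes, 60 mm along +x from the crest: flat, its top 6 mm above the bench, 200 mm along x (it runs 40 mm back under the board), 130 mm wide, with an end stop 16 mm high at its +x end
- lift_tray (a point): Ratchet lift: centre of the upper face of its aluminium tray floor, 142 x 162 mm (x, y) inside a blue rim 4 mm wide, 5 mm high; four white rectangles at x +-34, y +-37 mm mark handy places for tiles (56 mm side along x). 125 mm above the bench at notch 0; rises with the lift. The lift's base, 130 x 250 mm, is fixed
- lift_mark (a point): Centre of the green band for notch 4 on the lift's scale post, 185 mm above the bench; a red pointer on the tray's +y edge, level with the tray floor, comes to it at notch 4. The post (12 x 14 mm, 210 mm high) stands at x 40, y 112 mm from the tray's centre
- lift_handle (a point): Centre of the tray's red bar handle, 50 x 12 x 16 mm (x, y, z), 107 mm from the tray's centre along the tray's +x, 37 mm above its floor, on two steel legs; free space beside it along y. Axes as the tray's. Pinch it from above across its 12 mm and pull straight up: about 6 to 10 N
- lift_stage (a joint): Height of the tray above notch 0 in m (0 to 0.092). A spring pawl holds it every 15 mm: notch k rests at 0.015 k, notch 4 at 0.060. It starts resting at notch 0, 1 or 2. Pulled up, it clicks at most 2.5 mm before each notch height; let go, it drops to the last notch passed. It cannot be lowered
- wash_bottle: Bystander: white plastic bottle with yellow cap, 60 mm across, 150 mm high, origin under its centre
- reagent_jar: Bystander: amber glass jar, 56 mm across, 75 mm high, origin under its centre
- tip_box: Bystander: blue pipette-tip box with red lid, 86 x 61 x 60 mm, origin under its centre
- plate_stack: Bystander: stack of four white well plates, 85 x 127 x 51 mm, origin under its centre
- marker: Bystander: black marker pen with green cap lying along its x, 132 x 14 x 14 mm, origin on the bench 16 mm from its middle towards the black end
- tube_rack: Bystander: low yellow tube rack, 60 x 130 x 42 mm, origin under its centre
Things that resemble listed ones, but are neither listed nor needed, are in the scene too. Leave any orange or pink look-alike of the tile_d alone.

How it is judged:
By the outcome, as a careful person would: the job done as asked, in the order asked, and still so for the second after the job is handed in, with the robot touching nothing.
Of tile_a, tile_b, tile_c, tile_d only 3 to 4 are there at a start; the rules pass over those that are not, and their reading is None.
At some moment in a run one of tile_a, tile_b, tile_c, tile_d may be knocked a few centimetres aside while the robot is not near it.
It also fails if it takes over 210 s, if anything falls off the work surface, if the arm or the gripper's body presses on something with over 40 N, if the wrist force passes 120 N, or if a joint passes its speed limit or range.

## Working session

There is one attempt and no reset: what is moved stays moved. The work goes in short steps, Python scripts to look and compute and a tool call to move; the robot and the scene stay as the last step left them, time stands still between calls to the robot, and variables do not carry over. Pictures are saved under pics/ and viewed, at most 14 in all, crops included, and the job is handed in when it is done.

Besides the shell and the picture viewer there is one more tool, called after "Emit:" as name(argument=value, ...) on one line, values as JSON. step_arm: Moves the arm, as the interface text tells. Its arguments: {"type":"object","properties":{"rows":{"type":"array"},"jaw":{"type":"number"},"squeeze":{"type":"number"}},"required":["rows"]}

```bash
ls; mkdir -p pics; cat > h.py <<'E'
import numpy as np, cv2
from rig import get_obs, camera, hand_in, cut_out, robot
def K(c):
    f=200/np.tan(np.radians(c["fov_y"])/2); return np.array([[f,0,c["cx"]],[0,f,c["cy"]],[0,0,1.]])
def world(c,uv,depth=None,z=None):
    """pixels -> world, by depth (array of n) or on plane z"""
    uv=np.atleast_2d(np.asarray(uv,float)); k=K(c)
    s0=(uv-k[:2,2])/k[0,0]; s=s0.copy()
    for _ in range(20): s=s0/(1+c["k1"]*(s**2).sum(1,keepdims=True))
    d=np.c_[s[:,0],-s[:,1],-np.ones(len(s))]; E=np.asarray(c["extrinsics"]); w=d@E[:3,:3].T; o=E[:3,3]
    t=np.asarray(depth) if z is None else (z-o[2])/w[:,2]
    return o+w*np.reshape(t,(-1,1))
def pix(c,P):
    E=np.asarray(c["extrinsics"]); p=(np.atleast_2d(P)-E[:3,3])@E[:3,:3]
    s=np.c_[p[:,0],-p[:,1]]/-p[:,2:3]; s=s*(1+c["k1"]*(s**2).sum(1,keepdims=True)); k=K(c)
    return s*k[0,0]+k[:2,2]
def region(c,m):
    m=cv2.erode(m.astype(np.uint8),np.ones((3,3)))>0; v,u=np.nonzero(m&(c["depth"]>0))
    return world(c,np.c_[u,v],c["depth"][v,u])
E
python3 - <<'E'
from h import *
print(robot.tip_extent, get_obs())
for n in("top","scene"):
    c=camera(n); cv2.imwrite(f"pics/{n}0.png",c["pixels"]); print(n,c["fov_y"],c["cx"],c["cy"],c["k1"],np.round(c["extrinsics"],3).tolist())
    for l in("tile_a","tile_mat","lift_handle","lift_tray","ramp_crest","ramp_bed","lift_mark"):
        for r in cut_out(l,n):
            P=region(c,r["region"])
            print(l,round(r["confidence"],2),np.round(r["extent"]), np.round(np.median(P,0),3) if len(P) else None, r["region"].sum())
E
```

```text
pics
0.1822 {'time': 0.0, 'q': array([-1.39347998e+00,  5.28468272e-01,  1.43388329e+00,  1.35000555e-05,
        1.18136789e+00, -1.78515140e-01]), 'joint_velocities': array([-0.00028566, -0.00049379,  0.00043179, -0.00199626,  0.00086198,
        0.00042896]), 'joint_torque': array([-1.68479779e-03, -4.40046608e+01, -1.76595032e+01,  6.31513679e-02,
        5.81435335e-02, -1.71219854e-04]), 'position': array([ 0.21769165, -0.58550734,  0.40377596]), 'tool_rot': array([ 9.84214597e-01,  1.76975974e-01,  6.87929744e-06, -1.06339626e-03]), 'ft_force': array([ 0.24569543, -0.41403359,  0.23901103]), 'moment': array([-0.03112429, -0.0271806 ,  0.0218247 ]), 'grip_force': 0.0, 'grip_width': 0.08712580829270675}
top 49.70947569451869 315.6236229456373 201.25675786221473 0.040149402628054366 [[-0.003, 0.994, -0.108, 0.395], [-1.0, -0.002, 0.008, -0.021], [0.008, 0.108, 0.994, 1.454], [0.0, 0.0, 0.0, 1.0]]
tile_a 0.75 [383. 211.  14.  14.] [ 0.518 -0.262  0.011] 216
tile_a 0.75 [397. 289.  19.  15.] [ 0.264 -0.296  0.008] 185
tile_a 0.74 [442. 278.  21.  20.] [ 0.29  -0.45   0.009] 198
til
[... 979 characters left out ...]
 -0.079  0.012] 149
tile_a 0.58 [226. 259.  15.  18.] [ 0.54  -0.352  0.01 ] 199
tile_a 0.56 [213. 188.  19.  15.] [ 0.272 -0.303  0.007] 198
tile_a 0.54 [250. 240.  21.  19.] [ 0.52  -0.265  0.011] 232
tile_a 0.45 [170. 210.  20.  10.] [ 0.291 -0.452  0.007] 204
tile_mat 0.58 [237. 239.  89.  75.] [ 0.48  -0.304  0.003] 3275
lift_handle 0.89 [405. 148.  71.  58.] [0.488 0.29  0.139] 2207
lift_tray 0.65 [404. 148.  75.  55.] [0.487 0.29  0.139] 2231
ramp_crest 0.77 [328. 208.  83.  62.] [0.515 0.004 0.009] 2759
ramp_bed 0.98 [329. 209.  82.  67.] [0.515 0.006 0.009] 2631
lift_mark 0.8 [400. 159.  91.  76.] [0.499 0.277 0.137] 3928
lift_mark 0.58 [330. 206.  85.  60.] [0.515 0.007 0.009] 2641
```

```bash
python3 - <<'E'
import cv2
a=cv2.imread("pics/top0.png")[100:330,120:520]; cv2.imwrite("pics/topc.png",cv2.resize(a,(800,460),interpolation=2))
a=cv2.imread("pics/scene0.png")[80:330,130:530]; cv2.imwrite("pics/scenec.png",cv2.resize(a,(800,500),interpolation=2))
E
```

```text
(no output)
```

View pics/topc.png

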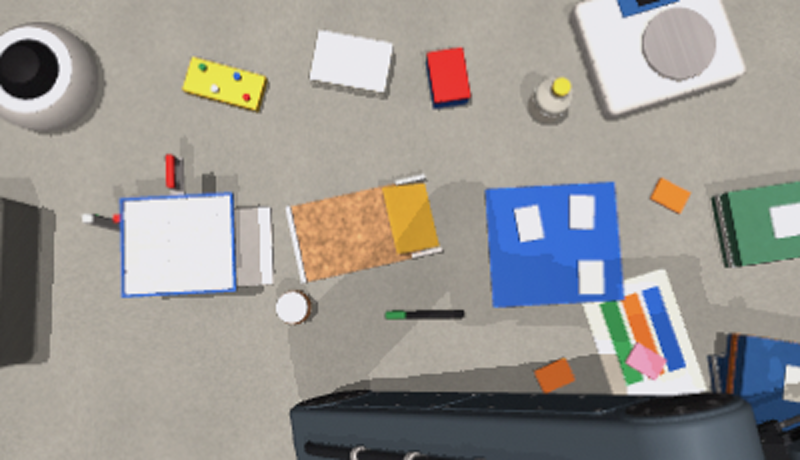

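View pics/scenec.png

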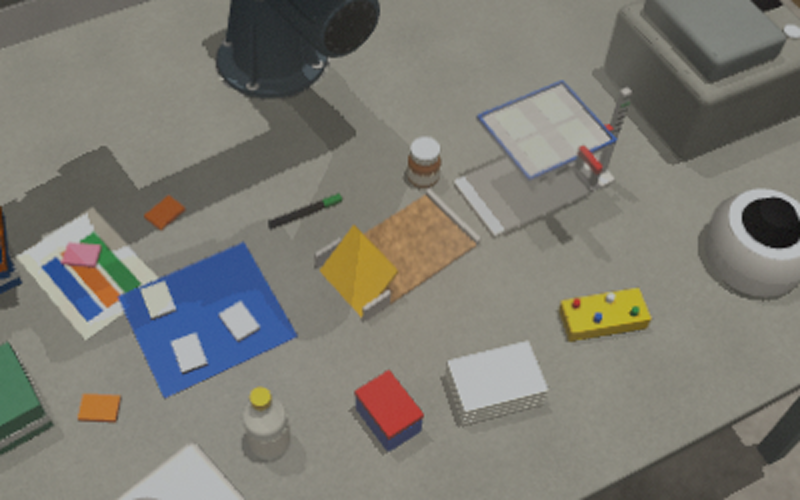

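The top crop shows three white tiles on the mat at (529,223), (581,212) and (591,277), which are (384,211), (410,206) and (415,238) in the full picture. In the scene crop they are at (240,320), (189,353) and (157,299).

These could be taken for tiles (top crop pixels):
- orange slab at (670,195)
- orange slab at (554,375)
- pink slab at (646,360)
- white patches on the boxes at right, around (790,220)

I choose the three white ones on the blue mat. The ramp's +x runs to world +y, and the tray handle points to world +x.

```bash
cat >> h.py <<'E'
def rect(P):
    """min-area rect of xy points (m): centre, sides (long, short), angle deg of long side mod 180"""
    (cx,cy),(w,h),a=cv2.minAreaRect((P[:,:2]*1000).astype(np.float32))
    if w<h: w,h,a=h,w,a+90
    return np.round([cx/1000,cy/1000],4),np.round([w,h],1),round((a+90)%180-90,1)
def blobs(c,mask,z,amin=60):
    """blobs of mask, outlines (pixel borders) projected to plane z"""
    out=[]
    n,L,S,C=cv2.connectedComponentsWithStats(mask.astype(np.uint8))
    for i in range(1,n):
        if S[i,4]<amin: continue
        v,u=np.nonzero(L==i); q=np.vstack([np.c_[u+a,v+b] for a in(-.5,.5) for b in(-.5,.5)])
        d=c["depth"][v,u]; Q=world(c,np.c_[u,v],d)
        out.append((C[i].round(),S[i,4],rect(world(c,q,z=z)),np.median(Q,0).round(4)))
    return out
def box(c,lo,hi):
    v,u=np.mgrid[:400,:640]; W=world(c,np.c_[u.ravel(),v.ravel()],c["depth"].ravel()).reshape(400,640,3)
    return W,((W>lo)&(W<hi)).all(2)&(c["depth"]>0)
E
cat > m.py <<'E'
from h import *
for n in("top","scene"):
    c=camera(n); hsv=cv2.cvtColor(c["pixels"],cv2.COLOR_BGR2HSV); H,S,V=[hsv[...,i].astype(int) for i in range(3)]
    print(n)
    W,m=box(c,(.36,-.42,-.02),(.62,-.18,.05))
    for b in blobs(c,m&(S<70)&(V>120),.011): print(" tile",*b)
    W,m=box(c,(.35,-.2,.0),(.65,.2,.1))
    y=m&(H>18)&(H<32)&(S>140); Y=W[y]; A=np.c_[Y[:,:2],np.ones(len(Y))]; co=np.linalg.lstsq(A,Y[:,2],rcond=None)[0]
    print(" yellow n",len(Y),"z",Y[:,2].min(),Y[:,2].max(),"slope",np.degrees(np.arctan(np.hypot(*co[:2]))),"uphill dir deg",np.degrees(np.arctan2(co[1],co[0])), "res",np.std(A@co-Y[:,2]))
    d=co[:2]/np.hypot(*co[:2]); p=Y[:,:2]@np.array([-d[1],d[0]]); t=(.065-co[2]-0)/np.hypot(*co[:2]); mid=(np.percentile(p,1)+np.percentile(p,99))/2
    print(" crest by plane", d*t+np.array([-d[1],d[0]])*mid, "top edge of cloud",np.percentile(Y[:,:2]@d,99.5),t,"width",np.ptp(p))
    k=m&(H>5)&(H<=18)&(S>60)&(W[...,2]<.02)
    for b in blobs(c,k,.006,400): print(" cork",*b)
    W,m=box(c,(.35,.15,.1),(.55,.4,.19))
    f=m&(S<60); print(" floor n",f.sum(),"z",np.percentile(W[f][:,2],[5,50,95]).round(4))
    zf=np.median(W[f][:,2])
    bl=m&(H>95)&(H<130)&(S>90)
    for b in blobs(c,bl|f,zf+.004,500): print(" tray",*b)
    W,m=box(c,(.5,.2,.1),(.7,.45,.28)); r=m&((H<8)|(H>172))&(S>120)
    for b in blobs(c,r,zf+.045,10): print(" red",*b, W[r][:,2].max())
    if n=="top": cv2.imwrite("pics/tl.png",cv2.resize(c["pixels"][190:255,370:440],(560,520),interpolation=0))
E
python3 m.py
```

```text
top
 tile [388. 213.] 1467 (array([ 0.4891, -0.2982]), array([258., 243.]), -0.1) [ 5.830e-01 -2.722e-01  5.000e-04]
 tile [411. 206.] 200 (array([ 0.5349, -0.3516]), array([58.1, 40.3]), -1.4) [ 0.5347 -0.3519  0.0111]
 tile [384. 211.] 203 (array([ 0.5168, -0.2622]), array([59.7, 44.3]), 10.1) [ 0.5177 -0.2623  0.0114]
 tile [415. 238.] 219 (array([ 0.4277, -0.3637]), array([57.5, 43.3]), -1.6) [ 0.4277 -0.3636  0.0114]
 yellow n 688 z 5.7980893130249456e-05 0.07139982473058626 slope 42.08906894187707 uphill dir deg 103.27922673042346 res 0.004171176151105789
 crest by plane [ 0.51787567 -0.03113816] top edge of cloud -0.1469495017138473 -0.14926002506951674 width 0.1164083389375839
 cork [292. 217.] 1801 (array([0.5027, 0.0355]), array([184. , 135.8]), -77.5) [0.4988 0.0463 0.0067]
 floor n 2522 z [0.1361 0.1407 0.1454]
 tray [208. 222.] 2739 (array([0.4745, 0.2909]), array([173.8, 153. ]), -87.0) [0.472  0.2936 0.1409]
 red [205. 185.] 76 (array([0.5814, 0.295 ]), array([51. , 14.7]), 1.3) [0.5798 0.2951 0.1845] 0.1921160406127289
 red [178. 209.] 13 (array([0.5104, 0.3732]), arr
[... 408 characters left out ...]
ray([ 0.5376, -0.353 ]), array([61.5, 44.9]), -4.1) [ 0.538  -0.3529  0.0108]
 yellow n 887 z 0.00014884171811613278 0.0704537245731065 slope 42.18910720799002 uphill dir deg 102.17423382490706 res 0.004387153503039219
 crest by plane [ 0.5196    -0.0324968] top edge of cloud -0.14069434850070187 -0.1413419383373398 width 0.11461846801678388
 cork [339. 202.] 1422 (array([0.5052, 0.0361]), array([182.4, 137.8]), -77.6) [0.508  0.0511 0.0064]
 floor n 1811 z [0.1348 0.1392 0.144 ]
 tray [403. 144.] 1847 (array([0.4775, 0.3157]), array([236.6, 162.4]), -87.0) [0.4776 0.2904 0.1392]
 red [425. 159.] 42 (array([0.5865, 0.2933]), array([52.4, 15.5]), 7.2) [0.5902 0.2947 0.1832] 0.1893681367403599
```

View pics/tl.png

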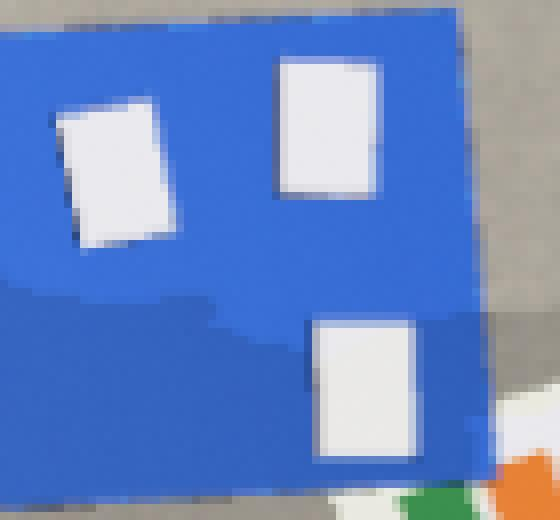

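Emit:
step_arm(rows=[[0.03, 0.0322, -0.015, 0, 0, -5.1], [0.03, 0.0322, -0.015, 0, 0, -5.1], [0.03, 0.0322, -0.015, 0, 0, 0], [0.03, 0.0322, -0.015, 0, 0, 0], [0.03, 0.0322, -0.015, 0, 0, 0], [0.03, 0.0322, -0.015, 0, 0, 0], [0.03, 0.0322, -0.015, 0, 0, 0], [0.03, 0.0322, -0.015, 0, 0, 0], [0.03, 0.0322, -0.015, 0, 0, 0], [0.03, 0.0322, -0.013, 0, 0, 0], [0, 0, 0, 0, 0, 0]], jaw=0.062, squeeze=15)

```text
time: 2.28
position: [0.5191, -0.2613, 0.2557]
tool_rot: [0.996, 0.091, -0.0, -0.001]
ft_force: [-0.3, -0.8, 0.0]
grip_width: 0.062
grip_force: 0.0
```

The close crop confirms three white slabs on blue at (115,173), (328,130) and (365,390). Next I descend on the first one.

Emit:
step_arm(rows=[[-0.001, -0.002, -0.03, 0, 0, 0], [0, 0, -0.025, 0, 0, 0], [0, 0, -0.013, 0, 0, 0], [0, 0, 0, 0, 0, 0]])

```text
time: 2.78
position: [0.5163, -0.2663, 0.1882]
tool_rot: [0.996, 0.088, -0.001, -0.0]
ft_force: [-0.2, -0.1, -0.0]
grip_width: 0.0621
grip_force: 0.0
```

Emit:
step_arm(rows=[[0, 0, 0, 0, 0, 0], [0, 0, 0, 0, 0, 0], [0, 0, 0, 0, 0, 0], [0, 0, 0, 0, 0, 0]], jaw=0.03)

```text
time: 3.28
position: [0.5169, -0.2659, 0.1894]
tool_rot: [0.996, 0.089, 0.0, 0.0]
ft_force: [-0.3, -0.4, 4.3]
grip_width: 0.0395
grip_force: 15.0
```

Emit:
step_arm(rows=[[0, 0, 0.03, 0, 0, 0], [0, 0, 0.045, 0, 0, 0], [0, 0, 0.045, 0, 0, 0], [0, 0.028, 0, 0, 0, 10.3], [0, 0.028, 0, 0, 0, 10.3], [0, 0.028, 0, 0, 0, 10.3], [0, 0.028, 0, 0, 0, 10.3], [0, 0.028, 0, 0, 0, 10.3], [0, 0.028, 0, 0, 0, 10.3], [-0.001, 0.028, 0, 0, 0, 10.3], [-0.001, 0.028, 0, 0, 0, 10.3], [0, 0.028, 0, 0, 0, 10]])

```text
time: 4.78
position: [0.5145, -0.0129, 0.3087]
tool_rot: [0.623, 0.782, -0.0, -0.0]
ft_force: [0.6, 0.0, -0.9]
grip_width: 0.0392
grip_force: 15.0
```

Emit:
step_arm(rows=[[0, 0, 0, 0, 0, 0], [0, 0, 0, 0, 0, 0]])

```text
time: 5.03
position: [0.5149, -0.0141, 0.3088]
tool_rot: [0.626, 0.78, -0.0, 0.0]
ft_force: [0.3, 0.2, -0.5]
grip_width: 0.0393
grip_force: 15.0
```

```bash
python3 - <<'E'
from h import *
o=get_obs(); print(o["position"],o["tool_rot"])
R=cv2.Rodrigues  # yaw of tool x
q=o["tool_rot"]; print("yaw",np.degrees(2*np.arctan2(q[1],q[0])))
for n in("top","scene"):
    c=camera(n); o=get_obs(); print(o["position"])
    W,m=box(c,(.4,-.12,.075),(.62,.1,.11)); s=c["pixels"].max(2).astype(int)-c["pixels"].min(2)
    for b in blobs(c,m&(s<40)&(c["pixels"].min(2)>150),.097,15): print(n,*b)
    cv2.imwrite(f"pics/d_{n}.png",c["pixels"])
a=c["pixels"][150:270,260:420]; cv2.imwrite("pics/d1.png",cv2.resize(a,(800,600),interpolation=2))
E
```

```text
[ 0.5148742  -0.01413916  0.30878574] [ 6.25846384e-01  7.79946284e-01 -3.73254602e-05  3.09733427e-04]
yaw 102.51132188327226
[ 0.51492991 -0.01445485  0.30878486]
[ 0.5149313  -0.01464427  0.30876881]
```

View pics/d1.png

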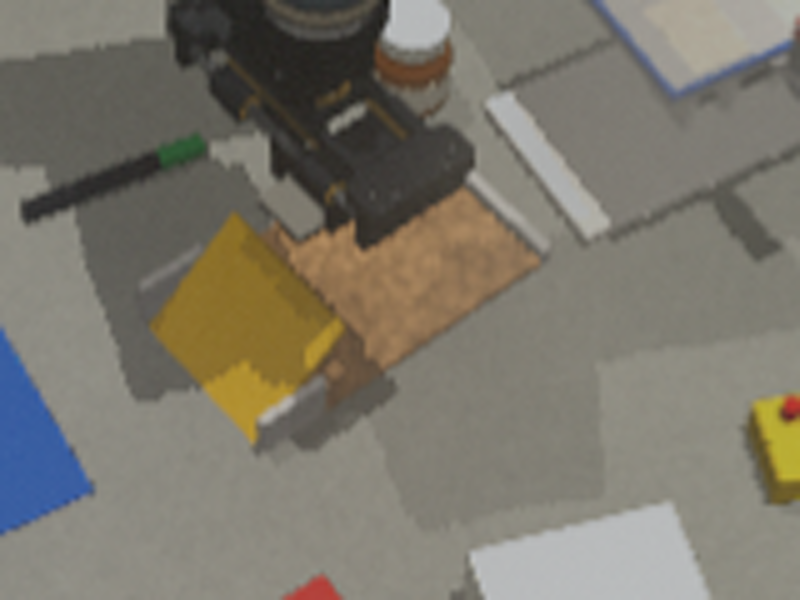

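The picture shows the gripper over the crest at about (345,230). The tile's grey-white end is near (295,205), just beyond the yellow board's top edge. The position agrees with the plan, so I lower and release.

Emit:
step_arm(rows=[[0, 0, -0.02, 0, 0, 0], [0, 0, -0.014, 0, 0, 0], [0, 0, 0, 0, 0, 0], [0, 0, 0, 0, 0, 0]])

```text
time: 5.62
position: [0.5149, -0.0141, 0.2749]
tool_rot: [0.626, 0.78, 0.0, 0.0]
ft_force: [-0.1, 0.2, -0.7]
grip_width: 0.0395
grip_force: 15.0
```

Emit:
step_arm(rows=[[0, 0, 0, 0, 0, 0], [0, 0, 0, 0, 0, 0], [0, 0, 0, 0, 0, 0], [0, 0, 0, 0, 0, 0], [0, 0, 0.04, 0, 0, 0], [0, 0, 0.04, 0, 0, 0], [-0.03, -0.05, 0.02, 0, 0, 0], [-0.03, -0.05, 0, 0, 0, 0], [-0.03, -0.05, 0, 0, 0, 0]], jaw=0.087)

```text
time: 6.75
position: [0.4239, -0.1649, 0.3754]
tool_rot: [0.625, 0.781, 0.0, 0.001]
ft_force: [-0.4, -0.6, 0.3]
grip_width: 0.0874
grip_force: 0.0
```

```bash
cat > b.py <<'E'
from h import *
import sys
cr=np.array([.5187,-.0318]); d=np.array([-.215,.977]); n_=np.array([-.977,-.215])
for n in("top","scene"):
    c=camera(n); W,m=box(c,(.36,-.2,.002),(.65,.2,.08)); L=(W[...,:2]-cr)@d; T=(W[...,:2]-cr)@n_
    m&=(L>-.01)&(L<.155)&(abs(T)<.064); p=c["pixels"].astype(int); bgr=p.max(2)
    sat=p.max(2)-p.min(2)
    for nm,mm in(("black",m&(bgr<75)),("white",m&(sat<35)&(bgr>130))):
        for b in blobs(c,mm,.014,40): print(n,nm,*b,"along",((b[2][0]-cr)@d).round(3))
    W,m=box(c,(.34,-.48,.006),(.64,-.15,.05))
    for b in blobs(c,m&(sat<50)&(p.min(2)>100),.011,100): print(n,"mat",*b)
    cv2.imwrite(f"pics/{sys.argv[1]}_{n}.png",cv2.resize(c["pixels"][150:270,260:420],(640,480),interpolation=2))
print(get_obs()["position"])
E
python3 b.py b1
```

```text
top black [297. 215.] 180 (array([0.5064, 0.0304]), array([58.3, 40.8]), -77.5) [0.5066 0.0295 0.0148] along 0.063
top mat [411. 206.] 194 (array([ 0.5349, -0.3516]), array([58.1, 40.3]), -1.4) [ 0.5347 -0.3522  0.0117]
top mat [415. 238.] 185 (array([ 0.4261, -0.3633]), array([53.1, 43.9]), -0.1) [ 0.4276 -0.3627  0.0116]
scene black [333. 203.] 161 (array([0.5101, 0.0278]), array([58.1, 42.8]), -76.8) [0.5105 0.0275 0.014 ] along 0.06
scene mat [209. 229.] 188 (array([ 0.4291, -0.3659]), array([62.2, 44.5]), -0.4) [ 0.4297 -0.3656  0.0113]
scene mat [224. 256.] 214 (array([ 0.5381, -0.3527]), array([62.3, 44. ]), -3.2) [ 0.539  -0.3529  0.011 ]
[ 0.42280034 -0.16767799  0.37502583]
```

View pics/b1_scene.png

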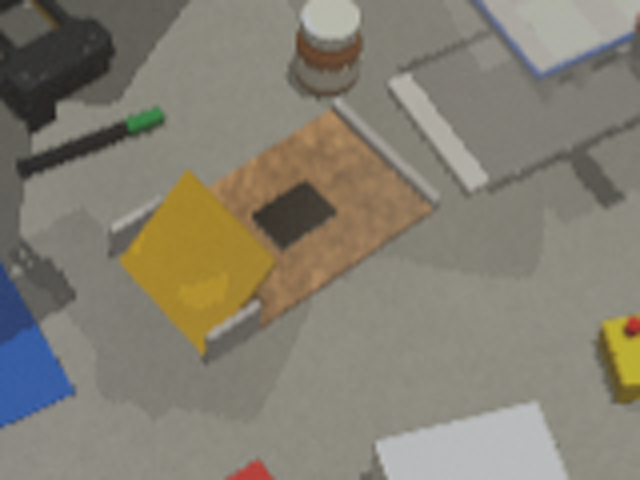

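The tile landed black side up at (293,213), flat on the cork and well aligned. I pick it up for the tray.

Emit:
step_arm(rows=[[0.0208, 0.048, 0, 0, 0, 0], [0.0208, 0.048, 0, 0, 0, 0], [0.0208, 0.048, -0.03, 0, 0, 0], [0.0208, 0.048, -0.05, 0, 0, 0], [0, 0, -0.05, 0, 0, 0], [0, 0, 0, 0, 0, 0], [0, 0, 0, 0, 0, 0]], jaw=0.062)

```text
time: 7.72
position: [0.5055, 0.0216, 0.2526]
tool_rot: [0.625, 0.78, 0.0, 0.001]
ft_force: [-0.2, -0.0, 0.6]
grip_width: 0.0619
grip_force: 0.0
```

Emit:
step_arm(rows=[[0.0025, 0.007, -0.02, 0, 0, 0], [0, 0, -0.03, 0, 0, 0], [0, 0, 0, 0, 0, 0], [0, 0, 0, 0, 0, 0]])

```text
time: 8.22
position: [0.5083, 0.0282, 0.2036]
tool_rot: [0.626, 0.78, 0.001, 0.002]
ft_force: [0.5, 0.3, 0.5]
grip_width: 0.0619
grip_force: 0.0
```

Emit:
step_arm(rows=[[0, 0.001, -0.012, 0, 0, 0], [0, 0, 0, 0, 0, 0]])

```text
time: 8.48
position: [0.5075, 0.0296, 0.1895]
tool_rot: [0.625, 0.78, -0.0, -0.0]
ft_force: [-0.6, -0.1, 0.8]
grip_width: 0.0621
grip_force: 0.0
```

Emit:
step_arm(rows=[[0, 0, 0, 0, 0, 0], [0, 0, 0, 0, 0, 0], [0, 0, 0, 0, 0, 0], [0, 0, 0, 0, 0, 0]], jaw=0.03)

```text
time: 8.98
position: [0.5076, 0.0296, 0.1896]
tool_rot: [0.625, 0.78, -0.0, -0.0]
ft_force: [-0.2, 0.2, 0.2]
grip_width: 0.0398
grip_force: 15.0
```

Emit:
step_arm(rows=[[0, 0, 0.04, 0, 0, 0], [0, 0, 0.05, 0, 0, 0], [0, 0, 0.05, 0, 0, 0], [0, 0, 0.05, 0, 0, 0], [-0.0084, 0.037, 0.01, 0, 0, 10], [-0.0084, 0.037, 0.01, 0, 0, 10], [-0.0084, 0.037, 0, 0, 0, 10], [-0.0084, 0.037, 0, 0, 0, 10], [-0.0084, 0.037, 0, 0, 0, 10], [-0.0084, 0.037, 0, 0, 0, 10], [-0.0084, 0.037, 0, 0, 0, 10], [-0.0084, 0.037, 0, 0, 0, 10]])

```text
time: 10.48
position: [0.4397, 0.3267, 0.3994]
tool_rot: [-0.025, 1.0, -0.0, -0.0]
ft_force: [1.4, 0.6, -0.4]
grip_width: 0.0397
grip_force: 15.0
```

Emit:
step_arm(rows=[[0, 0, -0.03, 0, 0, 0], [0, 0, 0, 0, 0, 0]])

```text
time: 10.72
position: [0.439, 0.3256, 0.3676]
tool_rot: [-0.023, 1.0, -0.001, -0.003]
ft_force: [-0.7, -0.3, -0.8]
grip_width: 0.0396
grip_force: 15.0
```

Emit:
step_arm(rows=[[0.001, 0, -0.02, 0, 0, 0], [0, 0, -0.017, 0, 0, 0], [0, 0, 0, 0, 0, 0], [0, 0, 0, 0, 0, 0]])

```text
time: 11.22
position: [0.4419, 0.3255, 0.3335]
tool_rot: [-0.022, 1.0, 0.0, 0.001]
ft_force: [-1.1, 0.9, -0.3]
grip_width: 0.0398
grip_force: 15.0
```

Emit:
step_arm(rows=[[0, 0, -0.0085, 0, 0, 0], [0, 0, 0, 0, 0, 0], [0, 0, 0, 0, 0, 0]])

```text
time: 11.6
position: [0.4414, 0.3257, 0.3241]
tool_rot: [-0.023, 1.0, 0.0, 0.0]
ft_force: [-0.3, 1.2, -0.3]
grip_width: 0.0396
grip_force: 15.0
```

Emit:
step_arm(rows=[[0, 0, 0, 0, 0, 0], [0, 0, 0, 0, 0, 0], [0, 0, 0.03, 0, 0, 0], [0, 0, 0.05, 0, 0, 0]], jaw=0.048)

```text
time: 12.1
position: [0.441, 0.3254, 0.4033]
tool_rot: [-0.023, 1.0, -0.001, -0.002]
ft_force: [0.5, 1.0, -0.4]
grip_width: 0.0481
grip_force: 0.0
```

Emit:
step_arm(rows=[[0.008, -0.0565, 0, 0, 0, 0], [0.008, -0.0565, 0, 0, 0, 0], [0.008, -0.0565, 0, 0, 0, 0], [0.008, -0.0565, 0, 0, 0, 0], [0.008, -0.0565, 0, 0, 0, 0], [0.008, -0.0565, 0, 0, 0, 0], [0.008, -0.0565, -0.02, 0, 0, 0], [0.008, -0.0565, -0.02, 0, 0, 0], [0.008, -0.0565, -0.02, 0, 0, 0], [0.008, -0.0565, -0.02, 0, 0, -2.5], [0.008, -0.0565, -0.02, 0, 0, -2.5], [0.008, -0.0565, -0.02, 0, 0, 0]], jaw=0.062)

```text
time: 13.6
position: [0.5375, -0.3544, 0.2835]
tool_rot: [0.021, 1.0, -0.0, 0.0]
ft_force: [-0.2, -0.5, -0.1]
grip_width: 0.0619
grip_force: 0.0
```

```bash
cat > t.py <<'E'
from h import *
o=get_obs(); q=o["tool_rot"]; print("tcp",o["position"].round(4),"yaw",np.degrees(2*np.arctan2(q[1],q[0])).round(1))
C=np.array([.476,.291]); ex=np.array([.999,.047]); ey=np.array([-.047,.999])
for n in("top","scene"):
    c=camera(n); p=c["pixels"].astype(int); W,m=box(c,(.36,.17,.1),(.58,.42,.23))
    print(n,"floor z",np.median(W[m&(p.min(2)>130)][:,2]).round(4))
    for b in blobs(c,m&(p.max(2)<90),np.median(W[m&(p.min(2)>130)][:,2])+.008,60): r=b[2][0]-C; print(n,"tray black",*b,"tray xy",(r@ex).round(3),(r@ey).round(3))
    W,m=box(c,(.34,-.48,.006),(.64,-.15,.05)); sat=p.max(2)-p.min(2)
    for b in blobs(c,m&(sat<50)&(p.min(2)>100),.011,60): print(n,"mat",*b)
E
python3 t.py
```

```text
tcp [ 0.5375 -0.3544  0.2835] yaw 177.6
top floor z 0.1406
top tray black [196. 233.] 238 (array([0.4417, 0.3259]), array([56.9, 41.7]), 1.7) [0.4414 0.327  0.1483] tray xy -0.033 0.036
scene floor z 0.1392
scene mat [224. 256.] 211 (array([ 0.5381, -0.3524]), array([61.8, 43.7]), -1.9) [ 0.5383 -0.353   0.0108]
```

Emit:
step_arm(rows=[[-0.001, 0.002, -0.04, 0, 0, 0], [0, 0, -0.035, 0, 0, 0], [0, 0, -0.015, 0, 0, 0], [0, 0, -0.005, 0, 0, 0], [0, 0, 0, 0, 0, 0]])

```text
time: 14.32
position: [0.5368, -0.3504, 0.1899]
tool_rot: [0.021, 1.0, -0.0, 0.001]
ft_force: [0.4, -0.9, -0.4]
grip_width: 0.0619
grip_force: 0.0
```

Emit:
step_arm(rows=[[0, 0, 0, 0, 0, 0], [0, 0, 0, 0, 0, 0], [0, 0, 0, 0, 0, 0], [0, 0, 0, 0, 0, 0]], jaw=0.03)

```text
time: 14.82
position: [0.5366, -0.3506, 0.1897]
tool_rot: [0.021, 1.0, -0.0, 0.0]
ft_force: [0.1, 0.1, 2.4]
grip_width: 0.0396
grip_force: 15.0
```

Emit:
step_arm(rows=[[0, 0, 0.03, 0, 0, 0], [0, 0, 0.045, 0, 0, 0], [0, 0, 0.045, 0, 0, 0], [-0.0024, 0.0375, 0, 0, 0, -8.4], [-0.0024, 0.0375, 0, 0, 0, -8.4], [-0.0024, 0.0375, 0, 0, 0, -8.4], [-0.0024, 0.0375, 0, 0, 0, -8.4], [-0.0024, 0.0375, 0, 0, 0, -8.4], [-0.0024, 0.0375, 0, 0, 0, -8.4], [-0.0024, 0.0375, 0, 0, 0, -8.4], [-0.0024, 0.0375, 0, 0, 0, -8.4], [-0.0024, 0.0375, 0, 0, 0, -8]])

```text
time: 16.32
position: [0.5145, -0.0117, 0.309]
tool_rot: [0.629, 0.778, -0.0, -0.0]
ft_force: [-0.0, 0.9, -0.7]
grip_width: 0.0394
grip_force: 15.0
```

Emit:
step_arm(rows=[[0, 0, -0.02, 0, 0, 0], [0, 0, 0, 0, 0, 0], [0, 0, 0, 0, 0, 0], [0, 0, 0, 0, 0, 0]])

```text
time: 16.82
position: [0.5151, -0.0134, 0.2896]
tool_rot: [0.627, 0.779, 0.0, 0.001]
ft_force: [-0.4, 0.5, -0.2]
grip_width: 0.0398
grip_force: 15.0
```

Emit:
step_arm(rows=[[0, 0, -0.0145, 0, 0, 0], [0, 0, 0, 0, 0, 0], [0, 0, 0, 0, 0, 0]])

```text
time: 17.2
position: [0.5147, -0.013, 0.2742]
tool_rot: [0.627, 0.779, -0.0, -0.0]
ft_force: [0.4, -0.1, -1.4]
grip_width: 0.0397
grip_force: 15.0
```

Emit:
step_arm(rows=[[0, 0, 0, 0, 0, 0], [0, 0, 0, 0, 0, 0], [0, 0, 0, 0, 0, 0], [0, 0, 0, 0, 0, 0], [0, 0, 0.04, 0, 0, 0], [0, 0, 0.04, 0, 0, 0], [-0.03, -0.05, 0.02, 0, 0, 0], [-0.03, -0.05, 0, 0, 0, 0], [-0.03, -0.05, 0, 0, 0, 0]], jaw=0.087)

```text
time: 18.32
position: [0.4239, -0.1639, 0.3752]
tool_rot: [0.626, 0.78, -0.0, 0.001]
ft_force: [0.0, -0.4, -0.0]
grip_width: 0.0866
grip_force: 0.0
```

```bash
python3 b.py b2
```

```text
top white [309. 200.] 74 (array([ 0.5561, -0.0093]), array([45.7, 23.7]), 11.1) [ 0.5553 -0.0108  0.0145] along 0.014
top mat [415. 238.] 183 (array([ 0.4261, -0.3631]), array([53.1, 43.5]), -0.1) [ 0.4276 -0.3621  0.0119]
scene white [329. 221.] 64 (array([ 0.562 , -0.0152]), array([36.6, 34. ]), 5.8) [ 0.5673 -0.0122  0.0142] along 0.007
scene mat [209. 229.] 195 (array([ 0.429 , -0.3656]), array([62.2, 43.9]), -0.7) [ 0.43   -0.3657  0.0109]
[ 0.42288155 -0.16673515  0.374871  ]
```

View pics/b2_scene.png

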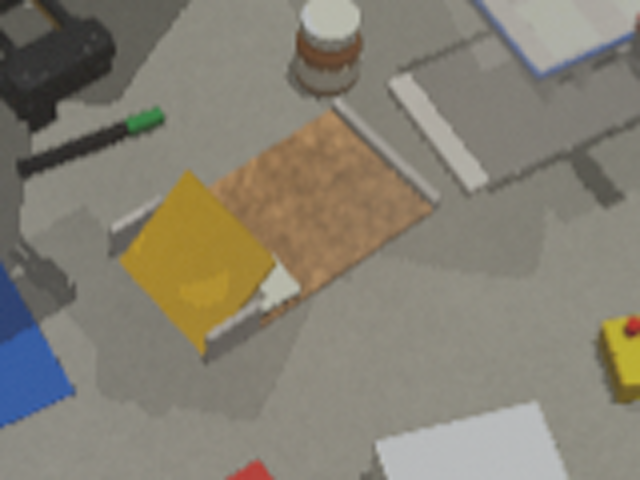

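View pics/b2_top.png

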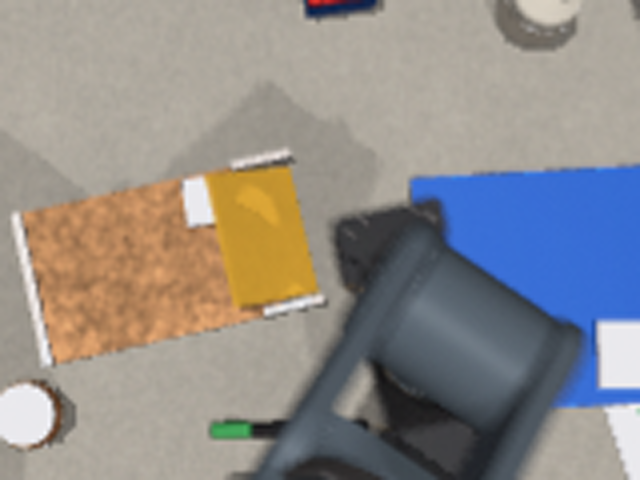

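The second tile landed white side up, partly under the board, at scene (280,287) and top (198,201). It lies square to the ramp but off to the +x side. I'll pull it out by its visible end and drop it again.

```bash
python3 - <<'E'
from h import *
cr=np.array([.5187,-.0318]); d=np.array([-.215,.977]); n_=np.array([-.977,-.215])
for n in("top","scene"):
    c=camera(n); p=c["pixels"].astype(int); sat=p.max(2)-p.min(2)
    W,m=box(c,(.36,-.2,.009),(.65,.2,.03)); v,u=np.nonzero(m&(sat<45)&(p.max(2)>130)); P=world(c,np.c_[u,v],z=.014)[:,:2]-cr; z=W[v,u][:,2]
    L,T=P@d,P@n_; k=(L<.06)&(L>-.03)&(abs(T)<.08); L,T,z=L[k],T[k],z[k]
    print(n,k.sum(),"along",np.percentile(L,[2,50,98]).round(4),"lat",np.percentile(T,[2,50,98]).round(4),"z",z.mean().round(4),z.std().round(4))
    for a in np.arange(-.07,-.01,.008):
        s=(T>=a)&(T<a+.008)
        if s.sum()>2: print("  lat",a.round(3),"along",L[s].min().round(4),L[s].max().round(4),"z",z[s].mean().round(4))
E
```

```text
top 78 along [-0.0214  0.0137  0.0248] lat [-0.0599 -0.0386  0.0171] z 0.0152 0.0037
  lat -0.062 along -0.0228 0.0221 z 0.0158
  lat -0.054 along 0.0039 0.0235 z 0.0146
  lat -0.046 along 0.0046 0.0232 z 0.0149
  lat -0.038 along 0.0035 0.0246 z 0.0144
  lat -0.03 along 0.005 0.0254 z 0.0152
  lat -0.022 along 0.0064 0.0235 z 0.0163
scene 71 along [-0.0177  0.0077  0.0223] lat [-0.0612 -0.05    0.0229] z 0.0141 0.0032
  lat -0.062 along -0.016 0.0225 z 0.0129
  lat -0.054 along -0.0188 0.02 z 0.0152
  lat -0.046 along -0.0045 0.0221 z 0.0138
  lat -0.038 along 0.0098 0.022 z 0.0148
```

Emit:
step_arm(rows=[[0.0263, 0.0317, 0, 0, 0, 0], [0.0263, 0.0317, 0, 0, 0, 0], [0.0263, 0.0317, 0, 0, 0, 0], [0.0263, 0.0317, -0.04, 0, 0, 0], [0.0263, 0.0317, -0.04, 0, 0, 0], [0, 0, -0.04, 0, 0, 0], [0, 0, 0, 0, 0, 0], [0, 0, 0, 0, 0, 0], [0, 0, 0, 0, 0, 0]], jaw=0.055)

```text
time: 19.65
position: [0.5568, -0.0045, 0.2564]
tool_rot: [0.627, 0.779, 0.001, 0.002]
ft_force: [0.2, 1.0, -0.4]
grip_width: 0.055
grip_force: 0.0
```

Emit:
step_arm(rows=[[-0.002, -0.0035, -0.03, 0, 0, 0], [0, 0, -0.026, 0, 0, 0], [0, 0, 0, 0, 0, 0], [0, 0, 0, 0, 0, 0]])

```text
time: 20.15
position: [0.5549, -0.0082, 0.2001]
tool_rot: [0.627, 0.779, 0.001, 0.001]
ft_force: [0.7, 0.6, -0.5]
grip_width: 0.0553
grip_force: 0.0
```

Emit:
step_arm(rows=[[0, 0, -0.0095, 0, 0, 0], [0, 0, 0, 0, 0, 0]])

```text
time: 20.4
position: [0.5542, -0.0079, 0.1891]
tool_rot: [0.627, 0.779, -0.0, -0.0]
ft_force: [0.5, -0.1, -0.0]
grip_width: 0.0549
grip_force: 0.0
```

Emit:
step_arm(rows=[[0, 0, 0, 0, 0, 0], [0, 0, 0, 0, 0, 0], [0, 0, 0, 0, 0, 0], [0, 0, 0, 0, 0, 0]], jaw=0.03)

```text
time: 20.9
position: [0.5544, -0.0079, 0.1892]
tool_rot: [0.627, 0.779, 0.0, 0.0]
ft_force: [0.6, 0.1, 0.6]
grip_width: 0.0398
grip_force: 14.9
```

Emit:
step_arm(rows=[[0, 0, 0.001, 0, 0, 0], [-0.0036, 0.0163, 0, 0, 0, 0], [-0.0036, 0.0163, 0, 0, 0, 0], [-0.0036, 0.0163, 0, 0, 0, 0], [0, 0, 0, 0, 0, 0], [0, 0, 0, 0, 0, 0]])

```text
time: 21.65
position: [0.5436, 0.0413, 0.1901]
tool_rot: [0.626, 0.78, 0.0, 0.0]
ft_force: [0.9, -0.5, -0.6]
grip_width: 0.0399
grip_force: 14.9
```

Emit:
step_arm(rows=[[0, 0, -0.001, 0, 0, 0], [0, 0, 0, 0, 0, 0], [0.002, -0.0093, 0, 0, 0, 0], [0.002, -0.0093, 0, 0, 0, 0], [0, 0, 0, 0, 0, 0], [0, 0, 0, 0, 0, 0]], jaw=0.05)

```text
time: 22.4
position: [0.5474, 0.0222, 0.189]
tool_rot: [0.627, 0.779, -0.0, -0.0]
ft_force: [0.2, -0.5, 0.1]
grip_width: 0.05
grip_force: 0.0
```

Emit:
step_arm(rows=[[0, 0, 0, 0, 0, 0], [0, 0, 0, 0, 0, 0], [0, 0, 0, 0, 0, 0]], jaw=0.03)

```text
time: 22.78
position: [0.5474, 0.0226, 0.1891]
tool_rot: [0.627, 0.779, -0.0, -0.0]
ft_force: [-1.0, 0.6, -0.7]
grip_width: 0.0402
grip_force: 14.7
```

```bash
python3 - <<'E'
from h import *
cr=np.array([.5187,-.0318]); d=np.array([-.215,.977]); n_=np.array([-.977,-.215])
o=get_obs(); t=o["position"][:2]-cr; print(o["position"],"tcp along",t@d,"lat",t@n_)
c=camera("scene"); p=c["pixels"].astype(int); sat=p.max(2)-p.min(2)
W,m=box(c,(.36,-.2,.009),(.65,.2,.03)); v,u=np.nonzero(m&(sat<45)&(p.max(2)>120)); P=world(c,np.c_[u,v],z=.014)[:,:2]-cr
L,T=P@d,P@n_; k=(L<.1)&(L>.005)&(T<.08); L,T=L[k],T[k]; print(k.sum(),np.percentile(L,[1,99]),np.percentile(T,[1,99]))
cv2.imwrite("pics/r.png",cv2.resize(c["pixels"][170:250,280:400],(600,400),interpolation=2))
E
```

```text
[0.54739984 0.02264861 0.1890515 ] tcp along 0.04702582804072351 lat -0.03974619247584969
57 [0.01626783 0.04255984] [-0.05877682 -0.02425713]
```

View pics/r.png

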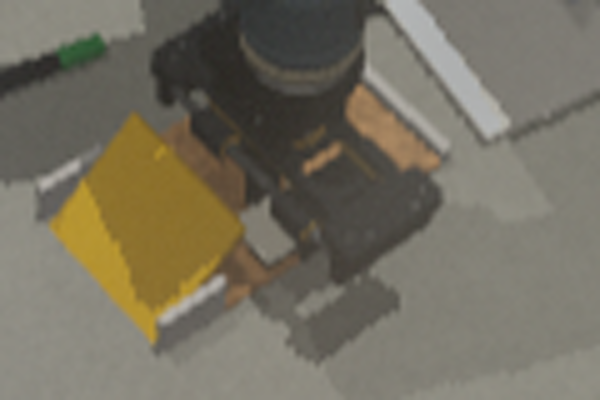

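The tile is at (268,230), clear of the crest and square in the gripper. Before dropping again I check the crest position from the first pictures.

```bash
python3 - <<'E'
from h import *
cr=np.array([.5187,-.0318]); d=np.array([-.215,.977]); n_=np.array([-.977,-.215])
for n in("top","scene"):
    c=camera(n); im=cv2.imread(f"pics/{n}0.png").astype(np.float32)
    # sample along d at plane z=.065 ; signal: yellow (high sat, low blue) vs cork
    t=np.arange(-.03,.03,.0005)
    for T in(-.045,-.03,-.015,0,.015,.03,.045):
        P=cr+t[:,None]*d+T*n_; uv=pix(c,np.c_[P,np.full(len(t),.065)]).astype(np.float32)
        s=cv2.remap(im,uv[None,:,0],uv[None,:,1],cv2.INTER_LINEAR)[0]; b=s[:,0]-.3*s[:,2]
        lo,hi=np.median(b[:30]),np.median(b[-30:]); i=np.nonzero((b-(lo+hi)/2)*(np.sign(hi-lo))>0)[0]; i=i[i>20]
        print(n,T,lo.round(),hi.round(),t[i[0]].round(4))
    for s in(-1,1):  # lateral edges of board near crest
        T=s*np.arange(.045,.066,.0005); P=cr-.012*d+T[:,None]*n_; uv=pix(c,np.c_[P,np.full(len(T),.065-.011)]).astype(np.float32)
        g=cv2.remap(im,uv[None,:,0],uv[None,:,1],cv2.INTER_LINEAR)[0]; y=g[:,2]-g[:,0]; print(n,"side",s,T[np.argmax(abs(np.gradient(y)))].round(4))
E
```

```text
top -0.045 -11.0 39.0 0.004
top -0.03 -11.0 44.0 0.005
top -0.015 -11.0 37.0 0.0045
top 0 -11.0 41.0 0.0045
top 0.015 -11.0 41.0 0.004
top 0.03 -11.0 38.0 0.004
top 0.045 -11.0 35.0 0.0035
top side -1 -0.0555
top side 1 0.056
scene -0.045 -1.0 42.0 0.0005
scene -0.03 -2.0 41.0 -0.0005
scene -0.015 -3.0 42.0 0.0005
scene 0 -5.0 39.0 0.0
scene 0.015 -4.0 36.0 0.0
scene 0.03 -3.0 50.0 -0.0005
scene 0.045 14.0 76.0 0.0
scene side -1 -0.0555
scene side 1 0.054
```

The two cameras put the crest 0 to 4 mm further out than I took it. I'll release about 2 mm further along.

Emit:
step_arm(rows=[[0, 0, 0.04, 0, 0, 0], [0, 0, 0.04, 0, 0, 0], [0, 0, 0.04, 0, 0, 0], [-0.0167, -0.0167, 0, 0, 0, 0], [-0.0167, -0.0167, 0, 0, 0, 0], [0, 0, 0, 0, 0, 0], [0, 0, -0.018, 0, 0, 0], [0, 0, 0, 0, 0, 0], [0, 0, 0, 0, 0, 0]])

```text
time: 24.05
position: [0.5146, -0.0107, 0.2912]
tool_rot: [0.627, 0.779, 0.0, 0.0]
ft_force: [1.1, -0.2, -1.2]
grip_width: 0.0406
grip_force: 14.7
```

Emit:
step_arm(rows=[[0, 0, -0.018, 0, 0, 0], [0, 0, 0, 0, 0, 0], [0, 0, 0, 0, 0, 0]])

```text
time: 24.42
position: [0.5144, -0.0109, 0.2736]
tool_rot: [0.627, 0.779, 0.0, 0.0]
ft_force: [-1.0, -0.5, -1.5]
grip_width: 0.04
grip_force: 14.7
```

Emit:
step_arm(rows=[[0, 0, 0, 0, 0, 0], [0, 0, 0, 0, 0, 0], [0, 0, 0, 0, 0, 0], [0, 0, 0, 0, 0, 0], [0, 0, 0.04, 0, 0, 0], [0, 0, 0.04, 0, 0, 0], [-0.03, -0.05, 0.02, 0, 0, 0], [-0.03, -0.05, 0, 0, 0, 0], [-0.03, -0.05, 0, 0, 0, 0]], jaw=0.087)

```text
time: 25.55
position: [0.4232, -0.1621, 0.3737]
tool_rot: [0.626, 0.78, 0.0, 0.001]
ft_force: [-0.1, -0.4, 0.6]
grip_width: 0.0867
grip_force: 0.0
```

```bash
python3 b.py b3
```

```text
top black [296. 213.] 182 (array([0.5133, 0.0344]), array([53.5, 40.3]), -90.0) [0.5117 0.0328 0.0147] along 0.066
top mat [415. 239.] 183 (array([ 0.4261, -0.3633]), array([53.1, 43.9]), -0.1) [ 0.4244 -0.3625  0.0114]
scene black [335. 204.] 161 (array([0.5156, 0.0322]), array([59.4, 41.7]), -89.7) [0.5162 0.0303 0.014 ] along 0.063
scene mat [209. 229.] 186 (array([ 0.4291, -0.3656]), array([62.2, 43.9]), -0.4) [ 0.4312 -0.366   0.0114]
[ 0.4221729  -0.16486667  0.373322  ]
```

The tile turned this time and lies black side up on the bed. I pick it up.

Emit:
step_arm(rows=[[0.023, 0.0495, 0, 0, 0, -6.2], [0.023, 0.0495, 0, 0, 0, -6.2], [0.023, 0.0495, -0.03, 0, 0, 0], [0.023, 0.0495, -0.05, 0, 0, 0], [0, 0, -0.05, 0, 0, 0], [0, 0, 0, 0, 0, 0], [0, 0, 0, 0, 0, 0], [0, 0, 0, 0, 0, 0]], jaw=0.062)

```text
time: 26.65
position: [0.5132, 0.0288, 0.253]
tool_rot: [0.708, 0.707, 0.001, 0.002]
ft_force: [-0.3, -0.3, -0.0]
grip_width: 0.0622
grip_force: 0.0
```

Emit:
step_arm(rows=[[0.001, 0.0045, -0.03, 0, 0, 0], [0, 0, -0.02, 0, 0, 0], [0, 0, -0.0125, 0, 0, 0], [0, 0, 0, 0, 0, 0], [0, 0, 0, 0, 0, 0]])

```text
time: 27.28
position: [0.5139, 0.0335, 0.1892]
tool_rot: [0.707, 0.707, 0.001, 0.001]
ft_force: [0.2, 0.2, -0.1]
grip_width: 0.0618
grip_force: 0.0
```

Emit:
step_arm(rows=[[0, 0, 0, 0, 0, 0], [0, 0, 0, 0, 0, 0], [0, 0, 0, 0, 0, 0], [0, 0, 0, 0, 0, 0]], jaw=0.03)

```text
time: 27.78
position: [0.5135, 0.0338, 0.1886]
tool_rot: [0.707, 0.707, 0.0, 0.0]
ft_force: [-0.6, -0.3, 4.0]
grip_width: 0.0399
grip_force: 15.9
```

Emit:
step_arm(rows=[[0, 0, 0.05, 0, 0, 0], [0, 0, 0.06, 0, 0, 0], [0, 0, 0.06, 0, 0, 0], [-0.0078, 0.0243, 0.02, 0, 0, 10.3], [-0.0078, 0.0243, 0.02, 0, 0, 10.3], [-0.0078, 0.0243, 0, 0, 0, 10.3], [-0.0078, 0.0243, 0, 0, 0, 10.3], [-0.0078, 0.0243, 0, 0, 0, 10.3], [-0.0078, 0.0243, 0, 0, 0, 10.3], [-0.0078, 0.0243, 0, 0, 0, 10.3], [-0.0078, 0.0243, 0, 0, 0, 10.3], [-0.0078, 0.0243, 0, 0, 0, 10.1]])

```text
time: 29.28
position: [0.4428, 0.2533, 0.3979]
tool_rot: [-0.025, 1.0, -0.0, -0.0]
ft_force: [-0.5, 1.1, -0.7]
grip_width: 0.0398
grip_force: 15.0
```

Emit:
step_arm(rows=[[0, 0, -0.035, 0, 0, 0], [0, 0, -0.02, 0, 0, 0], [0, 0, 0, 0, 0, 0], [0, 0, 0, 0, 0, 0]])

```text
time: 29.78
position: [0.4436, 0.2526, 0.3438]
tool_rot: [-0.022, 1.0, 0.0, 0.0]
ft_force: [0.6, -0.0, 0.7]
grip_width: 0.04
grip_force: 15.0
```

Emit:
step_arm(rows=[[0, 0, -0.0205, 0, 0, 0], [0, 0, 0, 0, 0, 0], [0, 0, 0, 0, 0, 0]])

```text
time: 30.15
position: [0.4435, 0.2525, 0.3237]
tool_rot: [-0.022, 1.0, 0.0, 0.0]
ft_force: [-0.1, -0.7, -1.0]
grip_width: 0.0399
grip_force: 15.0
```

Emit:
step_arm(rows=[[0, 0, 0, 0, 0, 0], [0, 0, 0, 0, 0, 0], [0, 0, 0.03, 0, 0, 0], [0, 0, 0.05, 0, 0, 0]], jaw=0.048)

```text
time: 30.65
position: [0.4428, 0.2523, 0.4024]
tool_rot: [-0.022, 1.0, -0.001, -0.002]
ft_force: [1.0, 0.4, -0.2]
grip_width: 0.048
grip_force: 0.0
```

Emit:
step_arm(rows=[[0, -0.0561, 0, 0, 0, 0], [0, -0.0561, 0, 0, 0, 0], [0, -0.0561, 0, 0, 0, 0], [0, -0.0561, 0, 0, 0, 0], [0, -0.0561, 0, 0, 0, 0], [-0.0026, -0.0561, 0, 0, 0, 0], [-0.0026, -0.0561, -0.02, 0, 0, 0], [-0.0026, -0.0561, -0.02, 0, 0, 0], [-0.0026, -0.0561, -0.02, 0, 0, -3.5], [-0.0026, -0.0561, -0.02, 0, 0, 0], [-0.0026, -0.0561, -0.02, 0, 0, 0], [0, 0, 0, 0, 0, 0]], jaw=0.062)

```text
time: 32.15
position: [0.4272, -0.3687, 0.3015]
tool_rot: [0.011, 1.0, -0.001, 0.0]
ft_force: [-0.7, -0.0, 0.4]
grip_width: 0.0624
grip_force: 0.0
```

```bash
python3 t.py
```

```text
tcp [ 0.4272 -0.3687  0.3015] yaw 178.7
top floor z 0.1407
top tray black [221. 232.] 232 (array([0.4442, 0.2528]), array([56.9, 39. ]), 1.3) [0.4441 0.2528 0.1483] tray xy -0.034 -0.037
top tray black [196. 233.] 235 (array([0.4416, 0.3259]), array([57. , 41.6]), 1.7) [0.4414 0.3273 0.1485] tray xy -0.033 0.036
scene floor z 0.1391
scene mat [209. 229.] 190 (array([ 0.4288, -0.3656]), array([61.8, 43.9]), -0.8) [ 0.4291 -0.3653  0.0114]
```

Emit:
step_arm(rows=[[0.001, 0.003, -0.04, 0, 0, 0], [0, 0, -0.035, 0, 0, 0], [0, 0, -0.02, 0, 0, 0], [0, 0, -0.012, 0, 0, 0], [0, 0, -0.005, 0, 0, 0], [0, 0, 0, 0, 0, 0]])

```text
time: 33.0
position: [0.429, -0.3613, 0.1914]
tool_rot: [0.009, 1.0, -0.0, 0.0]
ft_force: [-0.1, 0.4, 0.3]
grip_width: 0.0617
grip_force: 0.0
```

Emit:
step_arm(rows=[[0, 0, 0, 0, 0, 0], [0, 0, 0, 0, 0, 0], [0, 0, 0, 0, 0, 0], [0, 0, 0, 0, 0, 0]], jaw=0.03)

```text
time: 33.5
position: [0.4288, -0.3618, 0.1913]
tool_rot: [0.009, 1.0, -0.0, 0.0]
ft_force: [-0.4, -0.2, 2.4]
grip_width: 0.0388
grip_force: 15.0
```

The grip is shallow, so I reopen, go 3 mm lower and close again.

Emit:
step_arm(rows=[[0, 0, 0, 0, 0, 0], [0, 0, -0.0035, 0, 0, 0], [0, 0, 0, 0, 0, 0], [0, 0, 0, 0, 0, 0]], jaw=0.05)

```text
time: 34.0
position: [0.4287, -0.3615, 0.1871]
tool_rot: [0.009, 1.0, 0.0, -0.0]
ft_force: [-0.2, -0.3, -0.1]
grip_width: 0.0499
grip_force: 0.0
```

Emit:
step_arm(rows=[[0, 0, 0, 0, 0, 0], [0, 0, 0, 0, 0, 0], [0, 0, 0, 0, 0, 0], [0, 0, 0, 0, 0, 0]], jaw=0.03)

```text
time: 34.5
position: [0.4287, -0.3616, 0.1874]
tool_rot: [0.009, 1.0, -0.0, 0.0]
ft_force: [0.6, -0.2, -0.8]
grip_width: 0.0393
grip_force: 15.0
```

Emit:
step_arm(rows=[[0, 0, 0.03, 0, 0, 0], [0, 0, 0.045, 0, 0, 0], [0, 0, 0.045, 0, 0, 0], [0.0095, 0.0389, 0, 0, 0, -8.5], [0.0095, 0.0389, 0, 0, 0, -8.5], [0.0095, 0.0389, 0, 0, 0, -8.5], [0.0095, 0.0389, 0, 0, 0, -8.5], [0.0095, 0.0389, 0, 0, 0, -8.5], [0.0095, 0.0389, 0, 0, 0, -8.5], [0.0095, 0.0389, 0, 0, 0, -8.5], [0.0095, 0.0389, 0, 0, 0, -8.5], [0.0095, 0.0389, 0, 0, 0, -8.5]])

```text
time: 36.0
position: [0.5143, -0.0102, 0.3074]
tool_rot: [0.628, 0.778, -0.0, 0.0]
ft_force: [0.4, -0.7, 0.3]
grip_width: 0.0395
grip_force: 15.0
```

Emit:
step_arm(rows=[[0, 0, -0.018, 0, 0, 0], [0, 0, 0, 0, 0, 0], [0, 0, 0, 0, 0, 0], [0, 0, 0, 0, 0, 0]])

```text
time: 36.5
position: [0.5144, -0.0121, 0.2898]
tool_rot: [0.626, 0.779, 0.0, 0.0]
ft_force: [0.7, 0.2, -1.1]
grip_width: 0.0396
grip_force: 15.0
```

Emit:
step_arm(rows=[[0, 0, -0.0165, 0, 0, 0], [0, 0, 0, 0, 0, 0], [0, 0, 0, 0, 0, 0]])

```text
time: 36.88
position: [0.5144, -0.0118, 0.2733]
tool_rot: [0.626, 0.78, 0.0, 0.0]
ft_force: [-0.6, -0.0, 0.2]
grip_width: 0.0397
grip_force: 15.0
```

Emit:
step_arm(rows=[[0, 0, 0, 0, 0, 0], [0, 0, 0, 0, 0, 0], [0, 0, 0, 0, 0, 0], [0, 0, 0, 0, 0, 0], [0, 0, 0.04, 0, 0, 0], [0, 0, 0.04, 0, 0, 0], [-0.03, -0.05, 0.02, 0, 0, 0], [-0.03, -0.05, 0, 0, 0, 0], [-0.03, -0.05, 0, 0, 0, 0]], jaw=0.087)

```text
time: 38.0
position: [0.4234, -0.1625, 0.3734]
tool_rot: [0.626, 0.78, 0.0, 0.001]
ft_force: [1.0, -1.0, -0.2]
grip_width: 0.087
grip_force: 0.0
```

```bash
python3 b.py b4; python3 t.py | grep tray
```

```text
top white [310. 212.] 103 (array([ 0.5158, -0.0139]), array([44.4, 32.3]), 12.3) [ 0.5149 -0.0141  0.0156] along 0.018
[ 0.42230327 -0.16532464  0.37309701]
top tray black [221. 232.] 231 (array([0.4442, 0.2528]), array([56.9, 39. ]), 1.3) [0.4441 0.2526 0.149 ] tray xy -0.034 -0.037
top tray black [196. 233.] 242 (array([0.4416, 0.3259]), array([57. , 41.8]), 1.5) [0.4414 0.3271 0.1485] tray xy -0.033 0.036
scene tray black [407. 132.] 123 (array([0.4434, 0.3248]), array([58.4, 42. ]), 1.7) [0.4444 0.3258 0.1474] tray xy -0.031 0.035
```

The third tile also came to rest white side up, partly under the board. The top camera agrees with the gripper to 0.5 mm at the tray, so its crest figure (+4 mm) is the better one, and the next release goes further out. First I measure the tile to retrieve it.

```bash
python3 - <<'E'
from h import *
cr=np.array([.5187,-.0318]); d=np.array([-.215,.977]); n_=np.array([-.977,-.215])
for n in("top","scene"):
    c=camera(n); p=c["pixels"].astype(int); sat=p.max(2)-p.min(2)
    W,m=box(c,(.36,-.2,.009),(.65,.2,.03)); v,u=np.nonzero(m&(sat<45)&(p.max(2)>130)); P=world(c,np.c_[u,v],z=.014)[:,:2]-cr; z=W[v,u][:,2]
    L,T=P@d,P@n_; k=(L<.06)&(L>.003)&(abs(T)<.06); L,T,z=L[k],T[k],z[k]
    print(n,k.sum(),"along",np.percentile(L,[2,50,98]).round(4),"lat",np.percentile(T,[2,50,98]).round(4),"z",z.mean().round(4),z.std().round(4))
    for a in np.arange(-.032,.032,.008):
        s=(T>=a)&(T<a+.008)
        if s.sum()>2: print("  lat",a.round(3),"along",L[s].min().round(4),L[s].max().round(4),"z",z[s].mean().round(4))
E
```

```text
top 97 along [0.0039 0.0174 0.0315] lat [-0.0202 -0.0012  0.0192] z 0.0144 0.0028
  lat -0.024 along 0.0039 0.0315 z 0.0126
  lat -0.016 along 0.0054 0.0323 z 0.0148
  lat -0.008 along 0.0036 0.0312 z 0.0147
  lat 0.0 along 0.005 0.0293 z 0.0155
  lat 0.008 along 0.0039 0.0315 z 0.0142
  lat 0.016 along 0.0047 0.029 z 0.0137
scene 27 along [0.0234 0.0264 0.0314] lat [-0.0217 -0.004   0.0155] z 0.0136 0.0027
  lat -0.024 along 0.024 0.0314 z 0.015
  lat -0.016 along 0.0238 0.0313 z 0.0119
  lat -0.008 along 0.0237 0.0287 z 0.0143
  lat 0.0 along 0.0234 0.0309 z 0.0119
  lat 0.008 along 0.0233 0.0283 z 0.016
```

View pics/b4_scene.png

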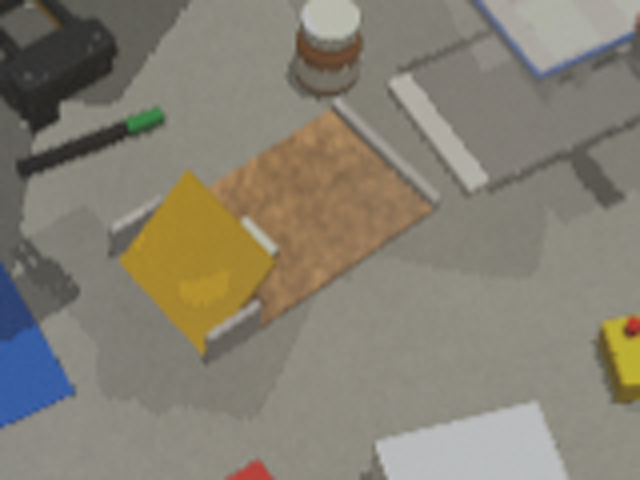

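Emit:
step_arm(rows=[[0.0185, 0.0308, 0, 0, 0, 0], [0.0185, 0.0308, 0, 0, 0, 0], [0.0185, 0.0308, 0, 0, 0, 0], [0.0185, 0.0308, -0.03, 0, 0, 0], [0.0185, 0.0308, -0.04, 0, 0, 0], [0, 0, -0.04, 0, 0, 0], [0, 0, 0, 0, 0, 0], [0, 0, 0, 0, 0, 0], [0, 0, 0, 0, 0, 0]], jaw=0.058)

```text
time: 39.42
position: [0.5173, -0.0075, 0.2645]
tool_rot: [0.626, 0.78, 0.001, 0.002]
ft_force: [0.2, -0.3, -0.3]
grip_width: 0.0581
grip_force: 0.0
```

Emit:
step_arm(rows=[[-0.0025, -0.0037, -0.03, 0, 0, 0], [0, 0, -0.03, 0, 0, 0], [0, 0, -0.004, 0, 0, 0], [0, 0, 0, 0, 0, 0], [0, 0, 0, 0, 0, 0]])

```text
time: 40.05
position: [0.5148, -0.0113, 0.2002]
tool_rot: [0.626, 0.78, 0.001, 0.001]
ft_force: [0.5, 0.3, 0.4]
grip_width: 0.058
grip_force: 0.0
```

Emit:
step_arm(rows=[[0, 0, -0.0095, 0, 0, 0], [0, 0, 0, 0, 0, 0]])

```text
time: 40.3
position: [0.514, -0.0111, 0.189]
tool_rot: [0.626, 0.78, -0.0, -0.0]
ft_force: [-0.7, -0.7, 0.9]
grip_width: 0.0579
grip_force: 0.0
```

Emit:
step_arm(rows=[[0, 0, 0, 0, 0, 0], [0, 0, 0, 0, 0, 0], [0, 0, 0, 0, 0, 0], [0, 0, 0, 0, 0, 0], [0, 0, 0.001, 0, 0, 0], [-0.0043, 0.0195, 0, 0, 0, 0], [-0.0043, 0.0195, 0, 0, 0, 0], [0, 0, 0, 0, 0, 0], [0, 0, -0.001, 0, 0, 0], [0, 0, 0, 0, 0, 0]], jaw=0.03)

```text
time: 41.55
position: [0.5058, 0.0277, 0.1894]
tool_rot: [0.626, 0.78, 0.0, 0.0]
ft_force: [-0.6, 1.2, 0.9]
grip_width: 0.0398
grip_force: 15.0
```

Emit:
step_arm(rows=[[0, 0, 0, 0, 0, 0], [0, 0, 0, 0, 0, 0], [0.0018, -0.008, 0, 0, 0, 0], [0.0018, -0.008, 0, 0, 0, 0], [0, 0, 0, 0, 0, 0], [0, 0, 0, 0, 0, 0]], jaw=0.05)

```text
time: 42.3
position: [0.5092, 0.0116, 0.1893]
tool_rot: [0.626, 0.78, -0.0, -0.0]
ft_force: [-0.3, -0.3, 0.3]
grip_width: 0.0502
grip_force: 0.0
```

Emit:
step_arm(rows=[[0, 0, 0, 0, 0, 0], [0, 0, 0, 0, 0, 0], [0, 0, 0, 0, 0, 0]], jaw=0.03)

```text
time: 42.68
position: [0.5092, 0.012, 0.1894]
tool_rot: [0.626, 0.78, -0.0, -0.0]
ft_force: [-0.3, 0.2, -0.1]
grip_width: 0.0396
grip_force: 15.0
```

```bash
python3 - <<'E'
from h import *
cr=np.array([.5187,-.0318]); d=np.array([-.215,.977]); n_=np.array([-.977,-.215])
o=get_obs(); t=o["position"][:2]-cr; print(o["position"],"tcp along",t@d,"lat",t@n_)
for n in("scene","top"):
    c=camera(n); p=c["pixels"].astype(int); sat=p.max(2)-p.min(2)
    W,m=box(c,(.36,-.2,.009),(.65,.2,.03)); v,u=np.nonzero(m&(sat<45)&(p.max(2)>100)); P=world(c,np.c_[u,v],z=.014)[:,:2]-cr
    L,T=P@d,P@n_; k=(L<.1)&(L>.007)&(abs(T)<.03); L,T=L[k],T[k]; print(n,k.sum(),np.percentile(L,[1,5,95,99]),np.percentile(T,[1,99]))
cv2.imwrite("pics/r2.png",cv2.resize(camera("scene")["pixels"][170:250,280:400],(600,400),interpolation=2))
E
```

```text
[0.50915621 0.01200363 0.1893501 ] tcp along 0.044848058427525254 lat -9.349572483420207e-05
scene 50 [0.02325663 0.02349021 0.03622331 0.03944971] [-0.02029536  0.01860287]Traceback (most recent call last):
  File "<stdin>", line 7, in <module>
    return _quantile_unchecked(
        a, q, axis, out, overwrite_input, method, keepdims, weights)
    return _ureduce(a,
                    func=_quantile_ureduce_func,
    ...<5 lines>...
                    overwrite_input=overwrite_input,
                    method=method)
    r = func(a, **kwargs)
    result = _quantile(arr,
                       quantiles=q,
    ...<2 lines>...
                       out=out,
                       weights=wgt)
    slices_having_nans = np.isnan(arr[-1, ...])
                                  ~~~^^^^^^^^^
IndexError: index -1 is out of bounds for axis 0 with size 0
```

Emit:
step_arm(rows=[[0, 0, 0.04, 0, 0, 0], [0, 0, 0.04, 0, 0, 0], [0, 0, 0.04, 0, 0, 0], [0.0022, -0.0105, 0, 0, 0, 0], [0.0022, -0.0105, 0, 0, 0, 0], [0, 0, 0, 0, 0, 0], [0, 0, -0.019, 0, 0, 0], [0, 0, 0, 0, 0, 0], [0, 0, 0, 0, 0, 0]])

```text
time: 43.9
position: [0.5135, -0.0091, 0.2898]
tool_rot: [0.626, 0.78, -0.0, -0.001]
ft_force: [-0.6, -0.3, -1.2]
grip_width: 0.0399
grip_force: 15.0
```

Emit:
step_arm(rows=[[0, 0, -0.0165, 0, 0, 0], [0, 0, 0, 0, 0, 0], [0, 0, 0, 0, 0, 0], [0, 0, 0, 0, 0, 0]])

```text
time: 44.4
position: [0.5138, -0.0092, 0.2745]
tool_rot: [0.626, 0.78, 0.0, 0.001]
ft_force: [0.1, 0.0, -0.3]
grip_width: 0.0395
grip_force: 15.0
```

Emit:
step_arm(rows=[[0, 0, 0, 0, 0, 0], [0, 0, 0, 0, 0, 0], [0, 0, 0, 0, 0, 0], [0, 0, 0, 0, 0, 0], [0, 0, 0.04, 0, 0, 0], [0, 0, 0.04, 0, 0, 0], [-0.03, -0.05, 0.02, 0, 0, 0], [-0.03, -0.05, 0, 0, 0, 0], [-0.03, -0.05, 0, 0, 0, 0]], jaw=0.087)

```text
time: 45.52
position: [0.4228, -0.1603, 0.3744]
tool_rot: [0.626, 0.78, 0.0, 0.001]
ft_force: [0.8, -1.3, -0.8]
grip_width: 0.0872
grip_force: 0.0
```

```bash
python3 b.py b5
```

```text
top white [310. 212.] 94 (array([ 0.5162, -0.0155]), array([44.1, 29.5]), 11.2) [ 0.5151 -0.0141  0.0147] along 0.016
[ 0.42168139 -0.16303125  0.37406074]
```

The tile fell back again without turning over, so these drops sit near a threshold. A quick 2-D drop simulation should show which way the margin lies.

```bash
cat > sim.py <<'E'
import numpy as np
def run(x,z,mu,zeta,th0=0.,dt=2e-5):
    # crest at (0,.065); board down -x at 43deg, 6mm thick; bed z=.006
    a,b=.028,.004; m=.044; I=m*(4*a*a+4*b*b)/12; k=3e4; c=2*zeta*np.sqrt(k*m)
    p=np.array([x,.065+z]); v=np.zeros(2); th=th0; w=0.   # th>0: +x end down (clockwise)
    cor=np.array([[a,b],[a,-b],[-a,b],[-a,-b]]); s=np.tan(np.radians(43))
    brd=np.array([[0,.065],[-.006*.68*0,.065-.006/np.cos(np.radians(43))]])
    n43=np.array([-np.sin(np.radians(43)),np.cos(np.radians(43))]); t43=np.array([np.cos(np.radians(43)),np.sin(np.radians(43))])
    for i in range(int(.8/dt)):
        C,S=np.cos(th),np.sin(th); R=np.array([[C,S],[-S,C]])
        F=np.array([0,-9.81*m]); T=0.
        def con(r,n,pen):
            nonlocal F,T
            vc=v+w*np.array([r[1],-r[0]])  # clockwise rotation
            vn=vc@n; fn=max(0,k*pen-c*vn); t=np.array([n[1],-n[0]]); vt=vc@t
            f=fn*n-np.clip(vt*20,-mu*fn,mu*fn)*t; F=F+f; T+=f[0]*r[1]-f[1]*r[0]
        for q in cor:
            r=R@q; P=p+r
            if P[1]<.006: con(r,np.array([0,1.]),.006-P[1])
            u=P-[0,.065]; h=u@n43; l=u@t43
            if -.006<h<0 and -.1<l<0:
                if h>-.003: con(r,n43,-h)
                else: con(r,-n43,.006+h)
        for P in ([0,.065],np.array([0,.065])-n43*.006):
            r=np.array(P)-p; q=R.T@r
            if abs(q[0])<a and abs(q[1])<b:
                d=np.array([a-abs(q[0]),b-abs(q[1])]); j=int(d[1]<d[0]); n=np.zeros(2); n[j]=-np.sign(q[j])
                con(r,R@n,d[j])
        v=v+F/m*dt; p=p+v*dt; w+=T/I*dt; th+=w*dt
        if i*dt>.3 and abs(v).max()<.01 and abs(w)<.2: break
    return p[0]*1000,np.degrees(th)
if __name__=="__main__":
    import sys
    from multiprocessing import Pool
    jobs=[(x/1000,z/1000,mu,ze) for mu in(.2,.4) for ze in(.2,.5) for z in(22,28,36,46) for x in range(9,27,2)]
    with Pool() as P: R=P.starmap(run,jobs)
    for i in range(0,len(jobs),9): print(jobs[i][1:]," ".join(f"{j[0]*1000:.0f}:{r[0]:.0f}/{r[1]:.0f}" for j,r in zip(jobs[i:i+9],R[i:i+9])))
E
sed -i 's/dt=2e-5/dt=5e-5/' sim.py; time timeout 500 python3 sim.py
```

```text
(0.022, 0.2, 0.2) 9:17/180 11:18/180 13:23/180 15:39/180 17:58/180 19:56/180 21:61/180 23:67/180 25:68/180
(0.028, 0.2, 0.2) 9:16/180 11:17/180 13:19/180 15:21/180 17:34/180 19:62/180 21:60/180 23:65/180 25:70/180
(0.036, 0.2, 0.2) 9:16/180 11:18/180 13:19/180 15:20/180 17:20/180 19:37/180 21:70/180 23:63/180 25:68/180
(0.046, 0.2, 0.2) 9:26/180 11:19/180 13:20/180 15:21/180 17:22/180 19:22/180 21:43/180 23:80/180 25:68/180
(0.022, 0.2, 0.5) 9:42/180 11:49/180 13:53/180 15:59/180 17:60/180 19:62/180 21:18/0 23:20/0 25:22/0
(0.028, 0.2, 0.5) 9:36/180 11:38/180 13:48/180 15:50/180 17:61/180 19:64/180 21:64/180 23:20/-0 25:23/0
(0.036, 0.2, 0.5) 9:19/180 11:22/180 13:33/180 15:45/180 17:52/180 19:64/180 21:66/180 23:67/180 25:24/0
(0.046, 0.2, 0.5) 9:15/180 11:16/180 13:19/180 15:29/180 17:47/180 19:55/180 21:65/180 23:69/180 25:70/180
(0.022, 0.4, 0.2) 9:19/180 11:20/180 13:28/180 15:58/180 17:63/180 19:56/180 21:62/180 23:68/180 25:71/180
(0.028, 0.4, 0.2) 9:16/180 11:17/180 13:19/180 15:22/180 17:47/180 19:70/180 21:59/180 23:64/180 25:70/180
(0.036, 0.4, 0.2) 9:14/180 11:17/180 13:18/180 15:20/180 17:21/180 19:50/180 21:75/180 23:62/180 25:66/180
(0.046, 0.4, 0.2) 9:24/180 11:15/180 13:17/180 15:20/180 17:22/180 19:22/180 21:58/180 23:82/180 25:67/180
(0.022, 0.4, 0.5) 9:48/180 11:46/180 13:51/180 15:55/180 17:59/180 19:64/180 21:2/-0 23:13/0 25:16/0
(0.028, 0.4, 0.5) 9:42/180 11:44/180 13:46/180 15:51/180 17:56/180 19:61/180 21:66/180 23:4/-0 25:15/0
(0.036, 0.4, 0.5) 9:26/180 11:32/180 13:51/180 15:50/180 17:53/180 19:59/180 21:64/180 23:69/180 25:9/-0
(0.046, 0.4, 0.5) 9:15/180 11:17/180 13:20/180 15:42/180 17:56/180 19:54/180 21:61/180 23:66/180 25:71/180
real	0m32.087s
user	1m57.162s
sys	0m0.116s
```

The simulation reproduces what I saw: turned tiles land at 61–66 mm just inside the outer limit, and beyond it they fall back white up near 2–4 mm. So my drops were too far out. I'll retrieve the tile and release about 8 mm further in.

Emit:
step_arm(rows=[[0.0185, 0.0292, 0, 0, 0, 0], [0.0185, 0.0292, 0, 0, 0, 0], [0.0185, 0.0292, 0, 0, 0, 0], [0.0185, 0.0292, -0.03, 0, 0, 0], [0.0185, 0.0292, -0.04, 0, 0, 0], [0, 0, -0.04, 0, 0, 0], [0, 0, 0, 0, 0, 0], [0, 0, 0, 0, 0, 0], [0, 0, 0, 0, 0, 0]], jaw=0.058)

```text
time: 46.75
position: [0.5167, -0.0135, 0.2655]
tool_rot: [0.626, 0.78, 0.001, 0.002]
ft_force: [-0.6, 0.0, -0.2]
grip_width: 0.0582
grip_force: 0.0
```

```bash
python3 - <<'E'
from h import *
print(get_obs()["position"])
im=cv2.imread("pics/b5_top.png")[140:300,120:320]; cv2.imwrite("pics/b5c.png",cv2.resize(im,None,fx=2.5,fy=2.5))
E
```

```text
[ 0.51665032 -0.01350226  0.26553819]
```

View pics/b5c.png

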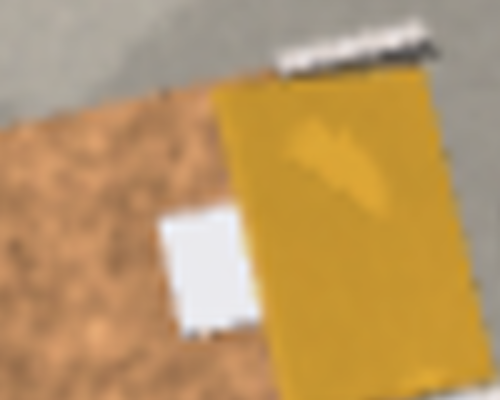

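The white end sticks out square past the board's edge at (208,270). I grip it there.

Emit:
step_arm(rows=[[-0.001, 0, -0.03, 0, 0, 0], [0, 0, -0.03, 0, 0, 0], [0, 0, -0.005, 0, 0, 0], [0, 0, 0, 0, 0, 0], [0, 0, -0.0095, 0, 0, 0], [0, 0, 0, 0, 0, 0], [0, 0, 0, 0, 0, 0]])

```text
time: 47.62
position: [0.5152, -0.0132, 0.1896]
tool_rot: [0.626, 0.78, 0.0, 0.0]
ft_force: [0.1, 0.1, -1.0]
grip_width: 0.0579
grip_force: 0.0
```

Emit:
step_arm(rows=[[0, 0, 0, 0, 0, 0], [0, 0, 0, 0, 0, 0], [0, 0, 0, 0, 0, 0], [0, 0, 0, 0, 0, 0], [0, 0, 0.001, 0, 0, 0], [-0.0043, 0.0195, 0, 0, 0, 0], [-0.0043, 0.0195, 0, 0, 0, 0], [0, 0, 0, 0, 0, 0], [0, 0, -0.001, 0, 0, 0], [0, 0, 0, 0, 0, 0]], jaw=0.03)

```text
time: 48.88
position: [0.5067, 0.0257, 0.1894]
tool_rot: [0.626, 0.78, 0.0, 0.0]
ft_force: [-0.7, 0.4, 1.1]
grip_width: 0.0398
grip_force: 15.0
```

Emit:
step_arm(rows=[[0, 0, 0, 0, 0, 0], [0, 0, 0, 0, 0, 0], [0.0018, -0.008, 0, 0, 0, 0], [0.0018, -0.008, 0, 0, 0, 0], [0, 0, 0, 0, 0, 0], [0, 0, 0, 0, 0, 0]], jaw=0.05)

```text
time: 49.62
position: [0.5101, 0.0096, 0.1893]
tool_rot: [0.626, 0.78, -0.0, -0.0]
ft_force: [-0.3, -1.0, 0.0]
grip_width: 0.0501
grip_force: 0.0
```

Emit:
step_arm(rows=[[0, 0, 0, 0, 0, 0], [0, 0, 0, 0, 0, 0], [0, 0, 0, 0, 0, 0]], jaw=0.03)

```text
time: 50.0
position: [0.51, 0.01, 0.1893]
tool_rot: [0.626, 0.78, -0.0, -0.0]
ft_force: [-0.3, -0.4, -1.0]
grip_width: 0.0397
grip_force: 15.0
```

Emit:
step_arm(rows=[[0, 0, 0.04, 0, 0, 0], [0, 0, 0.04, 0, 0, 0], [0, 0, 0.04, 0, 0, 0], [0.0027, -0.0133, 0, 0, 0, 0], [0.0027, -0.0133, 0, 0, 0, 0], [0, 0, 0, 0, 0, 0], [0, 0, -0.019, 0, 0, 0], [0, 0, 0, 0, 0, 0], [0, 0, -0.0155, 0, 0, 0], [0, 0, 0, 0, 0, 0], [0, 0, 0, 0, 0, 0], [0, 0, 0, 0, 0, 0]])

```text
time: 51.5
position: [0.5157, -0.0168, 0.2752]
tool_rot: [0.626, 0.78, 0.0, 0.0]
ft_force: [1.3, -0.0, -0.2]
grip_width: 0.0391
grip_force: 15.0
```

Emit:
step_arm(rows=[[0, 0, 0, 0, 0, 0], [0, 0, 0, 0, 0, 0], [0, 0, 0, 0, 0, 0], [0, 0, 0, 0, 0, 0], [0, 0, 0.04, 0, 0, 0], [0, 0, 0.04, 0, 0, 0], [-0.03, -0.05, 0.02, 0, 0, 0], [-0.03, -0.05, 0, 0, 0, 0], [-0.03, -0.05, 0, 0, 0, 0]], jaw=0.087)

```text
time: 52.62
position: [0.4246, -0.1679, 0.3755]
tool_rot: [0.626, 0.78, 0.0, 0.001]
ft_force: [0.5, -0.3, 0.2]
grip_width: 0.087
grip_force: 0.0
```

```bash
python3 b.py b6
```

```text
top black [300. 220.] 185 (array([0.4889, 0.0177]), array([59.4, 42.5]), -52.1) [0.4882 0.0191 0.0146] along 0.055
scene black [327. 201.] 165 (array([0.4925, 0.0158]), array([59.1, 43.4]), -51.9) [0.4938 0.0154 0.0145] along 0.052
[ 0.42358919 -0.17067204  0.37510125]
```

The tile is black side up. I pick it up at its new yaw, 25.6° further round.

Emit:
step_arm(rows=[[0.0167, 0.047, 0, 0, 0, 8.6], [0.0167, 0.047, 0, 0, 0, 8.5], [0.0167, 0.047, -0.03, 0, 0, 8.5], [0.0167, 0.047, -0.05, 0, 0, 0], [0, 0, -0.04, 0, 0, 0], [0, 0, 0, 0, 0, 0], [0, 0, 0, 0, 0, 0], [0, 0, 0, 0, 0, 0]], jaw=0.062)

```text
time: 53.72
position: [0.491, 0.0153, 0.2622]
tool_rot: [0.438, 0.899, 0.0, 0.002]
ft_force: [-0.3, 0.2, 0.1]
grip_width: 0.0619
grip_force: 0.0
```

Emit:
step_arm(rows=[[-0.0005, 0.002, -0.03, 0, 0, 0], [0, 0, -0.03, 0, 0, 0], [0, 0, -0.0115, 0, 0, 0], [0, 0, 0, 0, 0, 0], [0, 0, 0, 0, 0, 0]])

```text
time: 54.35
position: [0.4903, 0.0176, 0.19]
tool_rot: [0.438, 0.899, 0.0, 0.001]
ft_force: [-0.4, -0.3, -0.0]
grip_width: 0.0619
grip_force: 0.0
```

Emit:
step_arm(rows=[[0, 0, 0, 0, 0, 0], [0, 0, 0, 0, 0, 0], [0, 0, 0, 0, 0, 0], [0, 0, 0, 0, 0, 0]], jaw=0.03)

```text
time: 54.85
position: [0.4899, 0.0178, 0.1893]
tool_rot: [0.438, 0.899, 0.0, 0.0]
ft_force: [0.1, -0.2, 1.1]
grip_width: 0.0398
grip_force: 15.0
```

Emit:
step_arm(rows=[[0, 0, 0.04, 0, 0, 0], [0, 0, 0.06, 0, 0, 0], [0, 0, 0.06, 0, 0, 0], [0, 0, 0.04, 0, 0, 0], [0.0027, 0.0297, 0.01, 0, 0, 6.8], [0.0027, 0.0297, 0, 0, 0, 6.8], [0.0027, 0.0297, 0, 0, 0, 6.8], [0.0027, 0.0297, 0, 0, 0, 6.8], [0.0027, 0.0297, 0, 0, 0, 6.8], [0.0027, 0.0297, 0, 0, 0, 6.8], [0.0027, 0.0297, 0, 0, 0, 6.8], [0.0027, 0.0297, 0, 0, 0, 6.8]])

```text
time: 56.35
position: [0.5112, 0.2564, 0.3986]
tool_rot: [-0.024, 1.0, -0.0, -0.001]
ft_force: [0.9, 0.8, -0.6]
grip_width: 0.0399
grip_force: 15.0
```

Emit:
step_arm(rows=[[0, 0, -0.035, 0, 0, 0], [0, 0, -0.02, 0, 0, 0], [0, 0, 0, 0, 0, 0], [0, 0, 0, 0, 0, 0]])

```text
time: 56.85
position: [0.5118, 0.2554, 0.3446]
tool_rot: [-0.022, 1.0, 0.0, 0.0]
ft_force: [0.1, -0.4, -0.6]
grip_width: 0.0397
grip_force: 15.0
```

Emit:
step_arm(rows=[[0, 0, -0.0205, 0, 0, 0], [0, 0, 0, 0, 0, 0], [0, 0, 0, 0, 0, 0]])

```text
time: 57.22
position: [0.5117, 0.2554, 0.3246]
tool_rot: [-0.022, 1.0, 0.0, 0.001]
ft_force: [-0.3, -0.8, 0.1]
grip_width: 0.0395
grip_force: 15.0
```

Emit:
step_arm(rows=[[0, 0, 0, 0, 0, 0], [0, 0, 0, 0, 0, 0], [0, 0, 0.03, 0, 0, 0], [0, 0, 0.06, 0, 0, 0], [0, -0.05, 0.03, 0, 0, 0], [0, -0.05, 0, 0, 0, 0], [0, -0.05, 0, 0, 0, 0], [0, -0.05, 0, 0, 0, 0], [0, 0, 0, 0, 0, 0]], jaw=0.048)

```text
time: 58.35
position: [0.5116, 0.0526, 0.4439]
tool_rot: [-0.019, 1.0, -0.0, 0.0]
ft_force: [-0.4, 0.4, 0.2]
grip_width: 0.0481
grip_force: 0.0
```

```bash
python3 t.py; python3 m.py | grep -E "red|floor"; python3 - <<'E'
from h import *
a=[camera(n)["pixels"] for n in("top","scene")]
cv2.imwrite("pics/f.png",np.hstack([cv2.resize(a[0][150:270,150:270],(400,400)),cv2.resize(a[1][90:210,340:460],(400,400))]))
E
```

```text
tcp [0.5116 0.0526 0.4439] yaw 182.2
top floor z 0.1407
top tray black [220. 209.] 241 (array([0.5122, 0.2559]), array([55.2, 42.2]), 1.1) [0.5132 0.2566 0.1483] tray xy 0.035 -0.037
top tray black [221. 232.] 231 (array([0.4442, 0.2528]), array([56.9, 39. ]), 1.3) [0.4441 0.2526 0.1484] tray xy -0.034 -0.037
top tray black [196. 233.] 245 (array([0.4416, 0.3259]), array([57. , 41.8]), 1.5) [0.4414 0.3267 0.1487] tray xy -0.033 0.036
scene floor z 0.1391
scene tray black [407. 133.] 149 (array([0.4447, 0.3244]), array([60.5, 45. ]), 6.3) [0.444  0.3233 0.1468] tray xy -0.03 0.035
scene tray black [388. 140.] 155 (array([0.447 , 0.2513]), array([59.3, 44.4]), 3.0) [0.4466 0.2515 0.1465] tray xy -0.031 -0.038
scene tray black [400. 155.] 161 (array([0.5153, 0.2538]), array([58.9, 43.5]), 1.1) [0.5147 0.2532 0.1467] tray xy 0.038 -0.039
 floor n 2507 z [0.1367 0.1422 0.1515]
 red [205. 185.] 76 (array([0.5812, 0.2946]), array([50.9, 14.7]), 1.3) [0.5799 0.295  0.1854] 0.19104440478129803
 red [178. 209.] 14 (array([0.5102, 0.3727]), array([14.8, 11.6]), 1.8) [0.514  0.3857 0.1414] 0.19104440478129803
 floor n 1758 z [0.1352 0.1407 0.1498]
 red [425. 159.] 48 (array([0.5882, 0.2933]), array([54.4, 16.8]), 1.5) [0.5875 0.2938 0.1841] 0.19009329048634727
```

View pics/f.png

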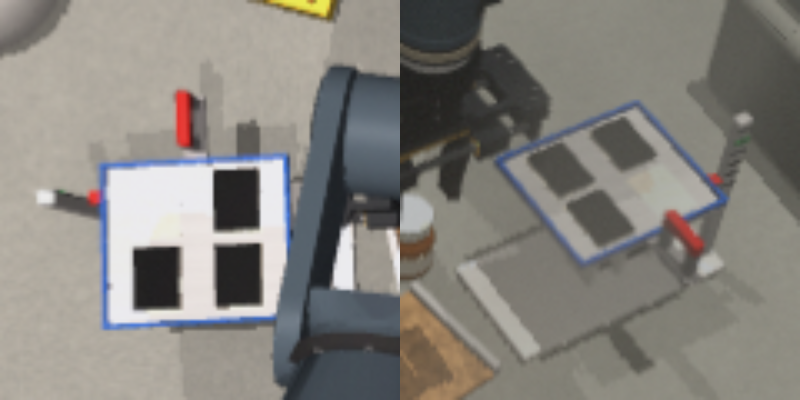

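All three tiles lie flat, black up and apart, at (157,277), (237,200) and (238,275) in the left view. The red handle is at (184,118) and the tray rests at notch 1 (floor 0.140 m). Now the handle.

Emit:
step_arm(rows=[[0.014, 0.0484, 0, 0, 0, 0], [0.014, 0.0484, 0, 0, 0, 0], [0.014, 0.0484, 0, 0, 0, 0], [0.014, 0.0484, 0, 0, 0, 0], [0.014, 0.0484, 0, 0, 0, 0], [0, 0, -0.02, 0, 0, 0], [0, 0, 0, 0, 0, 0], [0, 0, 0, 0, 0, 0]], jaw=0.05, squeeze=35)

```text
time: 59.65
position: [0.5813, 0.2977, 0.4239]
tool_rot: [-0.022, 1.0, -0.0, -0.0]
ft_force: [-0.2, -0.6, -0.6]
grip_width: 0.05
grip_force: 0.0
```

Emit:
step_arm(rows=[[0, -0.003, -0.035, 0, 0, 0], [0, 0, -0.03, 0, 0, 0], [0, 0, -0.012, 0, 0, 0], [0, 0, 0, 0, 0, 0], [0, 0, 0, 0, 0, 0]])

```text
time: 60.28
position: [0.5821, 0.2944, 0.3482]
tool_rot: [-0.022, 1.0, 0.0, 0.001]
ft_force: [-0.2, 0.1, 0.3]
grip_width: 0.0499
grip_force: 0.0
```

Emit:
step_arm(rows=[[0, 0, 0, 0, 0, 0], [0, 0, 0, 0, 0, 0], [0, 0, 0, 0, 0, 0], [0, 0, 0, 0, 0, 0], [0, 0, 0, 0, 0, 0]], jaw=0.005)

```text
time: 60.9
position: [0.5814, 0.2955, 0.3467]
tool_rot: [-0.022, 1.0, 0.002, 0.0]
ft_force: [-0.2, 4.8, -0.2]
grip_width: 0.0116
grip_force: 35.0
```

Emit:
step_arm(rows=[[0, 0, 0.003, 0, 0, 0], [0, 0, 0.004, 0, 0, 0], [0, 0, 0.004, 0, 0, 0], [0, 0, 0.004, 0, 0, 0], [0, 0, 0.004, 0, 0, 0], [0, 0, 0.004, 0, 0, 0], [0, 0, 0.004, 0, 0, 0], [0, 0, 0.004, 0, 0, 0], [0, 0, 0.004, 0, 0, 0], [0, 0, 0.003, 0, 0, 0], [0, 0, 0.002, 0, 0, 0], [0, 0, 0, 0, 0, 0]])

```text
time: 62.4
position: [0.5815, 0.2956, 0.3837]
tool_rot: [-0.022, 1.0, 0.001, -0.001]
ft_force: [3.1, 6.4, -11.1]
grip_width: 0.012
grip_force: 35.0
```

```bash
cat > l.py <<'E'
from h import *
print(get_obs()["position"])
for n in("top","scene"):
    c=camera(n); p=c["pixels"].astype(int); W,m=box(c,(.42,.23,.1),(.54,.36,.27)); z=W[m&(p.min(2)>120)][:,2]; b=W[m&(p.max(2)<90)][:,2]
    print(n,"floor",len(z),np.median(z).round(4),"black",len(b),np.median(b).round(4))
E
python3 l.py
```

```text
[0.58151429 0.29563039 0.38366798]
top floor 370 0.1776 black 501 0.1854
scene floor 98 0.1763 black 446 0.1835
```

Emit:
step_arm(rows=[[0, 0, 0.004, 0, 0, 0], [0, 0, 0.004, 0, 0, 0], [0, 0, 0.003, 0, 0, 0], [0, 0, 0, 0, 0, 0], [0, 0, 0, 0, 0, 0]])

```text
time: 63.12
position: [0.5815, 0.2956, 0.3953]
tool_rot: [-0.022, 1.0, 0.001, -0.0]
ft_force: [1.9, 5.5, -8.9]
grip_width: 0.0117
grip_force: 35.0
```

```bash
python3 l.py
```

```text
[0.5814978  0.29562015 0.39533006]
top floor 369 0.1891 black 510 0.1975
scene floor 103 0.1877 black 466 0.1953
```

The stage is at about 63.6 mm, past click 4 and well short of click 5. I ease it down onto the notch and let go.

Emit:
step_arm(rows=[[0, 0, -0.002, 0, 0, 0], [0, 0, -0.002, 0, 0, 0], [0, 0, 0, 0, 0, 0], [0, 0, 0, 0, 0, 0]])

```text
time: 63.72
position: [0.5814, 0.2956, 0.392]
tool_rot: [-0.022, 1.0, 0.001, -0.0]
ft_force: [2.3, 5.3, -6.4]
grip_width: 0.0121
grip_force: 35.0
```

Emit:
step_arm(rows=[[0, 0, 0, 0, 0, 0], [0, 0, 0, 0, 0, 0], [0, 0, 0, 0, 0, 0], [0, 0, 0, 0, 0, 0], [0, 0, 0.03, 0, 0, 0], [0, 0, 0.05, 0, 0, 0], [0, -0.05, 0.03, 0, 0, 0], [0, -0.05, 0, 0, 0, 0], [0, -0.05, 0, 0, 0, 0], [0, -0.05, 0, 0, 0, 0], [0, -0.05, 0, 0, 0, 0], [0, 0, 0, 0, 0, 0]], jaw=0.05)

```text
time: 65.22
position: [0.5816, 0.0411, 0.5038]
tool_rot: [-0.019, 1.0, -0.001, 0.0]
ft_force: [-0.4, 0.7, -0.4]
grip_width: 0.0502
grip_force: 0.0
```

```bash
python3 l.py; python3 t.py; python3 - <<'E'
from h import *
a=[camera(n)["pixels"] for n in("top","scene")]
cv2.imwrite("pics/g.png",np.hstack([cv2.resize(a[0][140:320,130:450],(400,225)),cv2.resize(a[1][90:225,300:540],(400,225))]))
E
```

```text
[0.58157953 0.04110044 0.50384232]
top floor 1065 0.1858 black 718 0.1933
scene floor 574 0.1844 black 411 0.1917
tcp [0.5814 0.0441 0.5037] yaw 182.4
top floor z 0.1858
top tray black [217. 208.] 251 (array([0.5123, 0.2551]), array([56.4, 40.7]), 1.2) [0.512  0.2566 0.1932] tray xy 0.035 -0.038
top tray black [193. 232.] 254 (array([0.4423, 0.3255]), array([55.4, 40.3]), 1.6) [0.4425 0.3254 0.1934] tray xy -0.032 0.036
top tray black [218. 231.] 256 (array([0.445 , 0.2536]), array([55.4, 40.5]), 1.2) [0.4451 0.2531 0.1935] tray xy -0.033 -0.036
scene floor z 0.1842
scene tray black [409. 123.] 162 (array([0.4448, 0.3239]), array([61.4, 45.7]), 1.9) [0.4447 0.3249 0.1922] tray xy -0.03 0.034
scene tray black [402. 145.] 169 (array([0.5155, 0.2538]), array([59.1, 43.2]), 3.3) [0.5144 0.2542 0.1919] tray xy 0.038 -0.039
```

View pics/g.png

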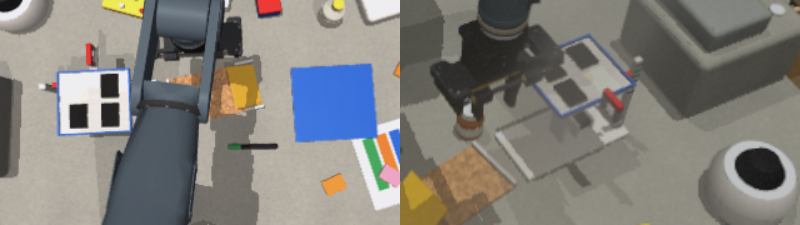

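The tray floor rests at 0.185 m, which is notch 4. Three black tiles are in the tray at (78,117), (110,85) and (110,115), and the mat at (335,103) is empty.

```bash
python3 -c "
from rig import hand_in; print(hand_in())"
```

```text
the job is handed in; nothing more can be done
None
```

All three tiles present were turned over at the ramp (two needed repeat drops) and lie flat, black side up and apart in the tray, which rests released at notch 4; the job is handed in.

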